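# Set the LED panel light, flip out its kickstand and hold it plumb at the culture dish

### The job

The battery panel light lies on its face: while it is still flat, set it with the keys on its back, pressing each fully and one at a time, first red (power), then yellow (colour), then white (brightness), and flip its kickstand over centre until it snaps fully open. Then swing the light up by its carry handle onto its rounded bottom edge, facing the dish on the white tile that is to be photographed in raking light, and finish while still holding it there by the handle: straight upright, bottom edge on the bench, not leaning back on the stand, which is there only to catch it afterwards. Do not disturb the dish and its tile, the filter carton or the calculator.

Things in the scene. Friction and masses are not known exactly. Their poses are not given: they have to be found in the camera images.
- lamp: Light grey LED panel, 0.7 kg, loose, 120 (x) x 176 (y) x 24 mm (z). Origin: centre of its face, now on the bench; x to the carry handle (up when upright), z out of its back (surface z = 24 mm; ribs at y = +60 rise 4 mm). Bottom edge x = -60 mm is rounded, radius 12 mm, so it rolls upright about y. Let go at plumb it falls; backwards, the open stand stops it at 17 degrees of lean.
- handle_grip (a point): Centre of the handle's blue sleeve, [104, 0, 12] mm in the lamp frame: round, 14 mm thick, 70 mm long along y, axis 12 mm above the bench while flat. Opening between sleeve and panel: 37 mm (x) by 90 mm (y). It turns between fingers that pinch it along x, so it can be held from straight above all the way up.
- bottom_edge (a point): Middle of the axis of the rounded bottom bumper, at [-48, 0, 12] mm in the lamp frame; 12 mm above the bench whenever the bottom edge rests on it, lying or upright.
- key_red_top (a point): Centre of the top of the red key (17 x 17 mm, power sign) at [36, -62, 30.5] mm in the lamp frame, 6.5 mm above the back. The three keys stand in a row along x, 32 mm apart, on the dark strip.
- key_yellow_top (a point): Same, yellow key, the middle one, at [4, -62, 30.5] mm in the lamp frame.
- key_white_top (a point): Same, white key, nearest the bottom edge, at [-28, -62, 30.5] mm in the lamp frame.
- key_red (a joint): Travel of the red key, m: 0 up, 0.0035 fully down; a spring resists with 1.2 N at first to 4 N fully down and returns it. A press counts at 2.5 mm.
- key_yellow (a joint): Same for the yellow key.
- key_white (a joint): Same for the white key.
- kickstand (a joint): Kickstand angle, rad: 0 folded along the back towards the handle, 2.0 fully open at a stop, swung over towards the bottom edge. An over-centre spring drives it to 0 below about 1.0 and to 2.0 above; at either stop about 2 N at the bar moves it.
- stand_bar (a point): Middle of the stand's blue foot bar: round, 10 mm thick, 56 mm long along lamp y, 58 mm clear between the two wires behind it. Folded: [52, 0, 38] mm in the lamp frame, 9 mm free beneath it; open: [-36, 0, 76] mm. It moves on a 57 mm arc about stand_hinge and turns between fingers that pinch it along x.
- stand_hinge (a point): Middle of the kickstand's hinge axis (along the lamp's y), at [-4, 0, 29] mm in the lamp frame.
- filter_box: Dark carton 90 x 60 x 26 mm lying to the right, loose; origin at the centre of its underside; to be left.
- calculator: Dark grey pocket calculator 125 x 66 x 14 mm lying to the left, loose; origin at the centre of its underside; to be left.
- petri_dish: Clear round covered dish, 60 mm across, 12 mm high, lying loose in the middle of the white tile; origin at the centre of its underside. To be left.
- white_tile: White glazed tile 110 x 110 x 6 mm, loose on the bench, its centre about 0.24 m from the lamp's centre, beyond the handle; origin at the centre of its underside. To be left.
Things that resemble listed ones, but are neither listed nor needed, are in the scene too. There is more than one size of the lamp; the one meant has the size given above.

How it is judged:
By the outcome, as a careful person would: the job done as asked, in the order asked, and still so for the second after the job is handed in, while the arm keeps its last pose, push and grip.
It also fails if it takes over 69 s, if anything falls off the work surface, if the arm or the gripper's body presses on something with over 40 N, if the wrist force passes 120 N, or if a joint passes its speed limit or range.

### The arm

A 6-joint arm with a two-finger parallel gripper is mounted at the origin on a cart in front of the work surface, level with it; the furniture and walls round the work are solid. World frame = base frame: x ahead of the robot, y to its left, z up, the work surface at z = 0. Lengths are in mm, angles in rad, forces in N, time in s.
With the tool pointing down it reaches from about 400 to 925 mm from the base axis. Payload 12.5 kg.
Tool frame: the origin (TCP) lies on the mounting face of the last link; the fingertips stand 190 mm ahead of it and the grasp point (between the pads) lies 171 mm ahead of it; x points along the fingers, y is the direction in which the jaws open and shut, and the axes are right-handed (so a half turn about x gives the same grasp; the last joint's range is limited). The gripper opens to 95 mm and grips with 3 to 60 N. Pads are 20 mm wide; open, the fingers measure 119 mm over their backs; the gripper's body (75 mm by 180 mm) begins 59 mm behind the grasp point.
Start: joints at [-1.399, 0.491, 1.559, -0, 1.092, -0.106], TCP at [171.42, -601.032, 404.761] pointing down, gripper open.
Joint ranges: [-3.1, 3.1], [-0.84, 2.19], [0.05, 2.79], [-1.13, 4.28], [0.06, 2.93], [-2.69, 2.69]. Speed limits (rad/s): [2.22, 2.22, 2.79, 3.14, 3.14, 3.14].

### API

Orientations are given as [roll, pitch, yaw] about the fixed x, y, z axes, in that order (R = Rz(yaw) Ry(pitch) Rx(roll)).
In Python, from cell import env, eyes gives the robot as it stands. The module is installed in compiled form; this text tells all that it offers.
- The arm moves only by the tool jog_arm, never from a script. Its argument "deltas" is one flat list of numbers, 7 for each row, row after row: the shift along the tool's x, y, z in mm, then the turn, a rotation vector about the tool's x, y, z in rad, then the opening, from 0 (shut) to 1 (fully open). A call has 1 to 10 rows; each row shifts and turns the pose as measured when the row begins, along the tool's axes as they then stand; what a row does not reach is not made up. A row lasts 1/8 s, in which the tool goes at most 62.5 mm and 10.7 degrees, less where a joint would pass 70% of its speed; a pose out of reach is approached as far as the arm can. A call is refused whole if a number of a shift passes 62.5 or a number of a turn 0.188, either way. A call with a gripper value outside its range is refused whole. The fingers move at their own pace and stop on an object; the grip force is fixed at half the most. Time passes only in rows, so rows that do not move let the fingers close. It gives the time, the measured TCP pose, the force and the opening at its end, in the units of the state.
- env.state(): the state, without advancing time (a new reading comes with each control period).
- eyes.read_camera(name): name is "scene" or "side" or "wrist"; returns a dict with "image" (480x640x3 uint8, red, green, blue), "fovy" (degrees; the focal length in pixels is half the picture's height over the tangent of half this angle, whatever the lens; pixels are square), "cx", "cy" (the principal point, pixels), "world_from_camera" (4x4, takes a point from camera to world coordinates). Camera axes: x right, y up, looking along -z (the intrinsics and any distortion apply to the point x, -y, -z); pixel columns grow to the right and rows downward; lengths in mm; the calibration is good to about 2 mm. The wrist camera is an equidistant fisheye: a pixel r from the principal point sees the ray r / f radians off the axis. A picture is of the moment at which its call begins. There is no depth.
- env.job_done(): hands the job in, once; it reports no verdict.
The state is a dict: "t": time; "joints": joint angles; "qvel": joint speeds; "tau": joint torques, N m; "eef_pos": TCP position; "tcp_rot": TCP orientation; "ft_force": force on the tool from outside, world axes, zero at the start; "moment": the same for the moment, N m; "opening": opening from 0.0 (shut) to 1.0 (fully open).
Only numpy, scipy, OpenCV 4.12 (cv2) and the standard library are available. Lean on these libraries where they do the work, as an engineer would, in place of code of your own. Each camera call takes 0.05 s, during which the arm holds its last target.

## Working session

There is one attempt and no reset: what is moved stays moved. The work goes in short steps, Python scripts to look and compute and a tool call to move; the robot and the scene stay as the last step left them, time stands still between calls to the robot, and variables do not carry over. Pictures are saved under pics/ and viewed, and the job is handed in when it is done.

Besides the shell and the picture viewer there is one more tool, called after ">>>" in YAML: its name, and indented under it one key for each argument. jog_arm: Moves the arm, as the interface text tells. Its arguments: {"type":"object","properties":{"deltas":{"type":"array","items":{"type":"number"}}},"required":["deltas"]}

```bash
mkdir -p pics; cat > h.py <<'E'
import numpy as np, cv2
from cell import env, eyes
def snap(n,f):
    d=eyes.read_camera(n); cv2.imwrite(f'pics/{f}.png',d['image'][:,:,::-1]); np.savez(f'pics/{f}.npz',**d); return d
E
python3 - <<'E'
from h import *
print(env.state())
for n in ['scene','side','wrist']:
    d=snap(n,n+'0'); print(n,d['fovy'],d['cx'],d['cy'],d['world_from_camera'].round(3).tolist(),[k for k in d])
E
```

```text
{'t': 0.0, 'joints': array([-1.39859528e+00,  4.91561687e-01,  1.55944231e+00, -2.38714789e-05,
        1.09166262e+00, -1.05631187e-01]), 'qvel': array([-0.00062628,  0.00127046,  0.00042652, -0.00149252, -0.00159504,
        0.00076359]), 'tau': array([-1.41870983e-04, -6.12638497e+01, -2.58178747e+01,  6.92774914e-02,
        4.82942036e-02, -1.20532204e-04]), 'eef_pos': array([ 171.41647953, -601.00499311,  404.16276637]), 'tcp_rot': array([-1.6567165 ,  1.56972216,  1.7627194 ]), 'ft_force': array([-0.25171075,  0.2808472 ,  1.09684172]), 'moment': array([-0.02101095, -0.00822818,  0.00123249]), 'opening': 0.9987326055684426}
scene 42.945077469325156 324.9385748877012 247.82677916381692 [[-0.495, 0.718, -0.489, -27.073], [-0.869, -0.4, 0.293, 382.016], [0.014, 0.57, 0.821, 1190.286], [0.0, 0.0, 0.0, 1.0]] ['image', 'fovy', 'cx', 'cy', 'world_from_camera']
side 54.63336595940502 325.348391453379 237.22282123458024 [[0.888, 0.209, -0.41, 238.113], [-0.46, 0.416, -0.785, -807.923], [0.007, 0.885, 0.465, 513.579], [0.0, 0.0, 0.0, 1.0]] ['image', 'fovy', 'cx', 'cy', 'world_from_camera']
wrist 65.70646984690485 321.03705354760365 234.36455757983117 [[0.274, 0.93, 0.247, 239.033], [-0.962, 0.265, 0.069, -581.334], [-0.002, -0.256, 0.967, 384.062], [0.0, 0.0, 0.0, 1.0]] ['image', 'fovy', 'cx', 'cy', 'world_from_camera']
```

View pics/scene0.png

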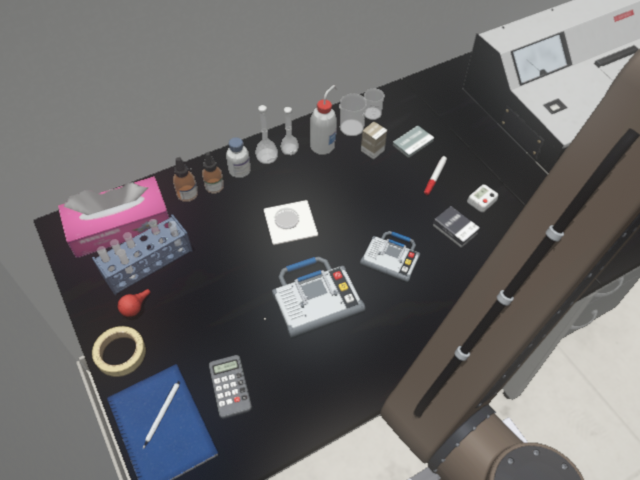

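View pics/side0.png

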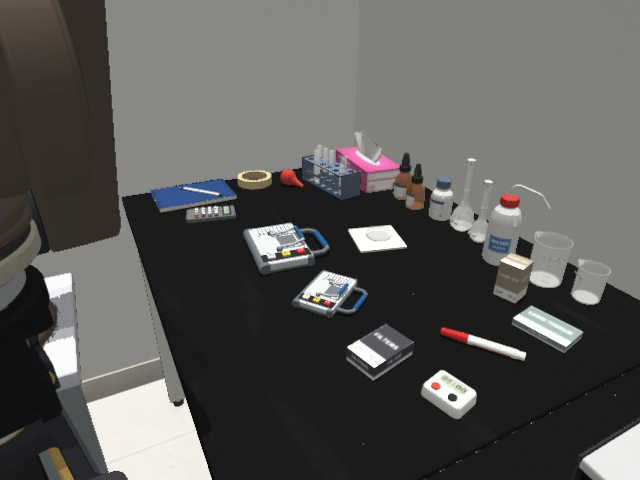

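View pics/wrist0.png

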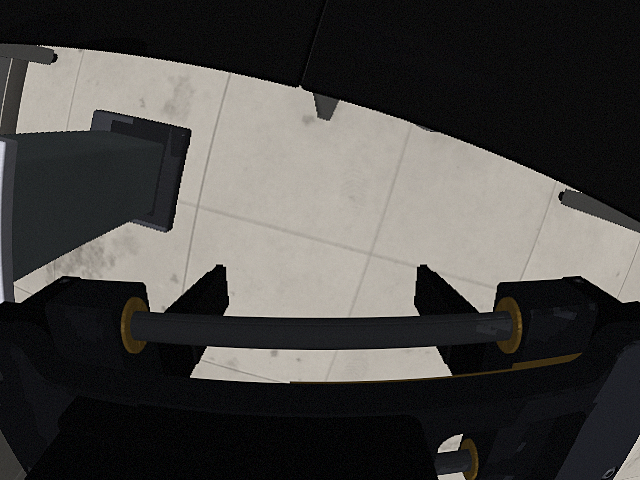

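The scene view shows the large lamp at about (318,298), with a smaller lookalike at (391,256), the tile at (290,222), the carton at (457,225) and the calculator at (230,386). Next I'll measure the keys, handle and stand bar.

```bash
cat >> h.py <<'E'
def ray(d,u,v):
    f=240/np.tan(np.radians(float(d['fovy']))/2); T=d['world_from_camera']
    c=np.array([(u-d['cx'])/f,-(v-d['cy'])/f,-1.]); return T[:3,3],T[:3,:3]@c
def onz(d,u,v,z):
    o,r=ray(d,u,v); return o+r*(z-o[2])/r[2]
def proj(d,p):
    f=240/np.tan(np.radians(float(d['fovy']))/2); T=d['world_from_camera']
    c=T[:3,:3].T@(np.asarray(p)-T[:3,3]); return d['cx']-f*c[0]/c[2], d['cy']+f*c[1]/c[2]
def blobs(d,name,box,minA=8):
    hsv=cv2.cvtColor(d['image'],cv2.COLOR_RGB2HSV); H,S,V=hsv[...,0].astype(int),hsv[...,1],hsv[...,2]
    m={'red':((H<8)|(H>172))&(S>120)&(V>70),'yel':(H>18)&(H<35)&(S>120)&(V>70),'blue':(H>98)&(H<118)&(S>110)&(V>50)}[name]
    x0,y0,x1,y1=box; mm=np.zeros(m.shape,np.uint8); mm[y0:y1,x0:x1]=m[y0:y1,x0:x1]
    n,l,s,c=cv2.connectedComponentsWithStats(mm)
    return [(c[i].round(1).tolist(),s[i].tolist()) for i in range(1,n) if s[i][4]>=minA]
E
python3 - <<'E'
from h import *
for n,b in [('scene',(265,250,370,335)),('side',(235,215,335,275))]:
    d=np.load(f'pics/{n}0.npz')
    d={k:d[k] for k in d}
    for c in ['red','yel','blue']:
        for ce,s in blobs(d,c,b): print(n,c,ce,s,onz(d,*ce,30.5 if c!='blue' else 12).round(1))
    x0,y0,x1,y1=b
    cv2.imwrite(f'pics/{n}0c.png',cv2.resize(d['image'][y0:y1,x0:x1,::-1],None,fx=7,fy=7,interpolation=cv2.INTER_CUBIC))
E
```

```text
scene red [336.9, 275.4] [333, 271, 9, 9, 38] [585.3 -17.5  30.5]
scene yel [342.9, 286.5] [339, 283, 9, 8, 52] [553.7 -14.4  30.5]
scene blue [300.9, 263.4] [287, 257, 28, 13, 136] [663.8  32.2  12. ]
scene blue [309.2, 275.2] [298, 271, 23, 10, 83] [626.3  31.   12. ]
side red [300.2, 251.2] [296, 248, 10, 7, 44] [586.7 -26.2  30.5]
side yel [285.8, 253.5] [281, 251, 10, 6, 47] [555.7 -21.5  30.5]
side blue [298.4, 231.3] [294, 225, 11, 13, 59] [636.3  93.   12. ]
side blue [319.9, 237.9] [313, 230, 16, 18, 112] [666.8  40.2  12. ]
```

View pics/scene0c.png

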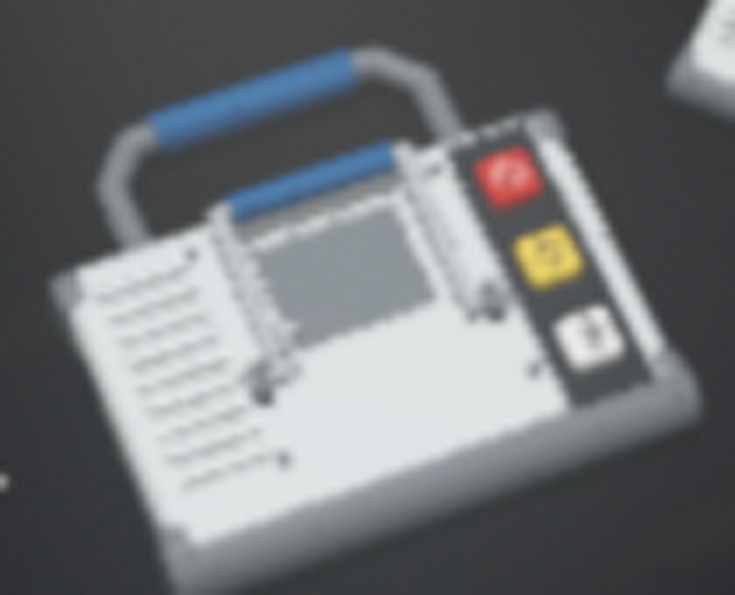

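View pics/side0c.png

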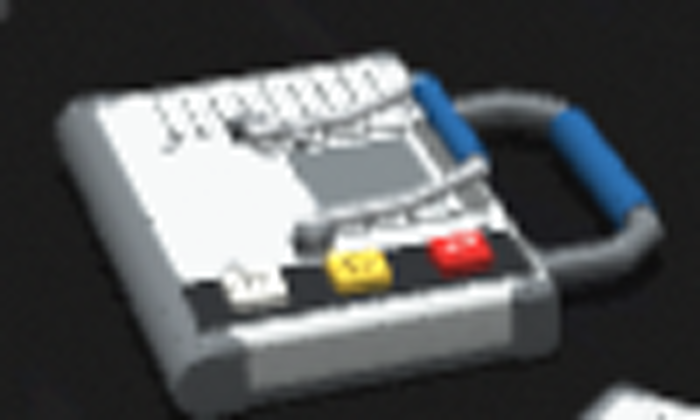

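```bash
cat >> h.py <<'E'
from scipy.spatial.transform import Rotation as Ro
def pose():
    s=env.state(); return np.array(s['eef_pos']),Ro.from_euler('xyz',s['tcp_rot']).as_matrix(),s
def Rdown(yaw,sgn=1):  # tool x down, tool y along sgn*(cos yaw, sin yaw)
    x=np.array([0,0,-1.]); y=sgn*np.array([np.cos(yaw),np.sin(yaw),0]); return np.stack([x,y,np.cross(x,y)],1)
def plan(tcp,R):
    p,R0,s=pose(); d=R0.T@(np.asarray(tcp)-p); rv=Ro.from_matrix(R0.T@R).as_rotvec()
    print('t',round(s['t'],2),'tcp',p.round(1),'tool shift',d.round(1),'turn',rv.round(3),'F',np.array(s['ft_force']).round(1),'op',round(s['opening'],3))
E
python3 - <<'E'
from h import *
p,R,s=pose(); print(R.round(3))
yaw=-0.1
for sg in (1,-1):
    plan([590,20,404],Rdown(yaw,sg))
E
```

```text
[[-0.     0.274 -0.962]
 [ 0.001 -0.962 -0.274]
 [-1.    -0.001 -0.   ]]
t 0.15 tcp [ 171.4 -601.   404.3] tool shift [   0.7 -482.4 -572.8] turn [-1.193e+00 -1.000e-03  1.000e-03] F [-0.   0.1  0.8] op 0.999
t 0.15 tcp [ 171.4 -601.   404.3] tool shift [   0.7 -482.4 -572.8] turn [1.949e+00 1.000e-03 1.000e-03] F [-0.   0.1  0.8] op 0.999
```

```bash
cat >> h.py <<'E'
def rows(tcp,R,n,op):
    p,R0,s=pose(); rv=Ro.from_matrix(R0.T@R).as_rotvec(); w=(np.asarray(tcp)-p)/n
    out=[]
    for i in range(n):
        Ri=R0@Ro.from_rotvec(rv*i/n).as_matrix(); out.append(list((Ri.T@w).round(0).astype(int))+list((rv/n).round(3))+[op])
    for o in out: print(','.join(f'{float(v):g}' for v in o)+',')
E
python3 - <<'E'
from h import *
rows([560,10,400],Rdown(-.1),14,.4)
E
```

```text
0,-34,-39,-0.085,-0,0,0.4,
0,-31,-41,-0.085,-0,0,0.4,
0,-27,-44,-0.085,-0,0,0.4,
0,-23,-46,-0.085,-0,0,0.4,
0,-19,-48,-0.085,-0,0,0.4,
0,-15,-49,-0.085,-0,0,0.4,
0,-11,-51,-0.085,-0,0,0.4,
0,-7,-51,-0.085,-0,0,0.4,
0,-2,-52,-0.085,-0,0,0.4,
0,2,-52,-0.085,-0,0,0.4,
0,6,-51,-0.085,-0,0,0.4,
0,11,-51,-0.085,-0,0,0.4,
0,15,-49,-0.085,-0,0,0.4,
0,19,-48,-0.085,-0,0,0.4,
```

>>> jog_arm:
  deltas: [0,-34,-39,-0.085,0,0,0.4,0,-31,-41,-0.085,0,0,0.4,0,-27,-44,-0.085,0,0,0.4,0,-23,-46,-0.085,0,0,0.4,0,-19,-48,-0.085,0,0,0.4,0,-15,-49,-0.085,0,0,0.4,0,-11,-51,-0.085,0,0,0.4,0,-7,-51,-0.085,0,0,0.4,0,-2,-52,-0.085,0,0,0.4,0,2,-52,-0.085,0,0,0.4]

```text
t: 1.4
eef_pos: [451.7, -152.0, 403.3]
tcp_rot: [-2.666, 1.569, 1.625]
ft_force: [0.2, -0.8, -0.8]
opening: 0.401
```

```bash
python3 - <<'E'
from h import *
rows([520,20,400],Rdown(-.1),5,0)
snap('wrist','w1')
E
```

```text
1,-2,-37,-0.064,-0,0,0,
1,1,-37,-0.064,-0,0,0,
1,3,-37,-0.064,-0,0,0,
1,6,-37,-0.064,-0,0,0,
1,8,-36,-0.064,-0,0,0,
```

View pics/w1.png

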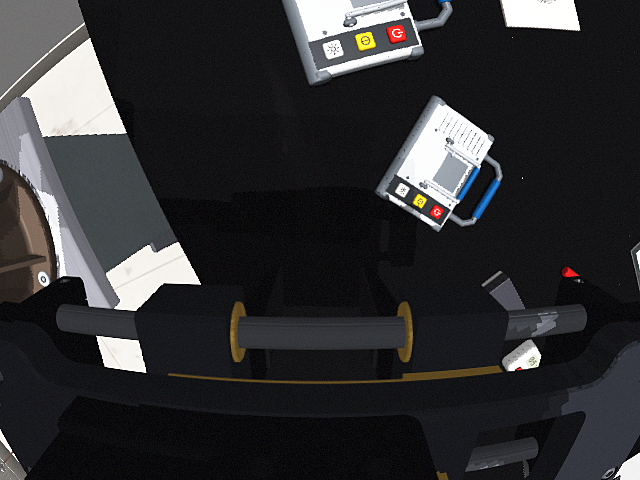

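The wrist image's right is about world +x and up is about +y. The big lamp is cut off at the top (keys at (333,48), (365,41) and (397,33)), so I'll move to centre it.

```bash
python3 - <<'E'
from h import *
rows([590,-60,400],Rdown(-.1),4,0)
E
```

```text
1,22,-34,-0.079,-0.001,0,0,
1,25,-32,-0.079,-0.001,0,0,
1,27,-30,-0.079,-0.001,0,0,
1,30,-28,-0.079,-0.001,0,0,
```

>>> jog_arm:
  deltas: [1,22,-34,-0.079,0,0,0,1,25,-32,-0.079,0,0,0,1,27,-30,-0.079,0,0,0,1,30,-28,-0.079,0,0,0,0,0,0,0,0,0,0]

```text
t: 2.08
eef_pos: [593.8, -53.6, 398.8]
tcp_rot: [-2.905, 1.567, 1.722]
ft_force: [-0.4, 0.1, -0.1]
opening: 0.009
```

```bash
cat >> h.py <<'E'
def wray(d,u,v):
    f=240/np.tan(np.radians(float(d['fovy']))/2); T=d['world_from_camera']
    x,y=u-d['cx'],v-d['cy']; r=np.hypot(x,y); a=r/f
    c=np.array([np.sin(a)*x/r,-np.sin(a)*y/r,-np.cos(a)]); return T[:3,3],T[:3,:3]@c
def wonz(d,u,v,z):
    o,r=wray(d,u,v); return o+r*(z-o[2])/r[2]
E
python3 - <<'E'
from h import *
d=snap('wrist','w2'); print(pose()[0].round(1))
for c,z in [('red',30.5),('yel',30.5),('blue',15)]:
    for ce,s in blobs(d,c,(100,0,640,300),30): print(c,ce,s,wonz(d,*ce,z).round(1))
E
```

```text
[592.8 -54.3 398.8]
red [314.5, 178.4] [306, 170, 18, 18, 268] [588.7 -17.8  30.5]
yel [280.9, 177.5] [272, 169, 19, 18, 311] [557.3 -14.1  30.5]
blue [334.4, 113.7] [328, 83, 13, 62, 621] [613.   42.3  15. ]
blue [386.3, 118.3] [378, 83, 17, 71, 973] [663.2  34.5  15. ]
```

View pics/w2.png

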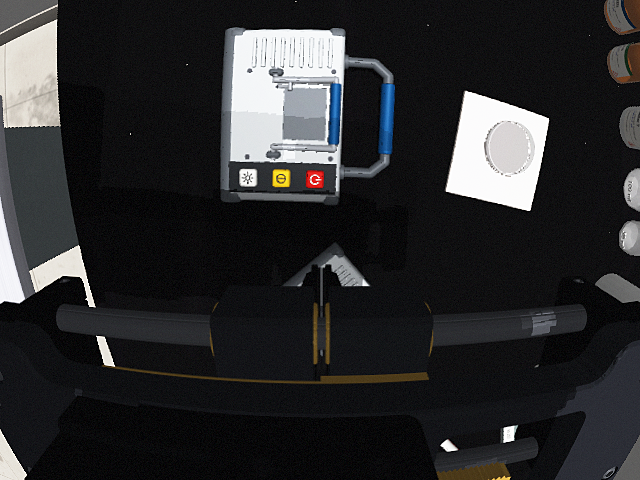

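Now it's clear: white key (248,177), yellow (281,177), red (315,178), stand bar (334,114), sleeve (386,118) and tile (497,151). I'll fit the lamp pose to these points.

```bash
python3 - <<'E'
from h import *
d=dict(np.load('pics/w2.npz'))
g=d['image'][162:195,232:265].min(2)>120
n,l,s,c=cv2.connectedComponentsWithStats(cv2.morphologyEx(g.astype(np.uint8),cv2.MORPH_CLOSE,np.ones((7,7))))
print(s.tolist(),c.round(1).tolist())
wk=None
for i in range(1,n):
    if 200<s[i][4]<500: wk=(232+c[i][0],162+c[i][1])
L=[(36,-62),(4,-62),(52,0),(104,0)];W=[wonz(d,314.5,178.4,30.5),wonz(d,280.9,177.5,30.5),wonz(d,334.4,113.7,41),wonz(d,386.3,118.3,16)]
if wk: L.append((-28,-62)); W.append(wonz(d,*wk,30.5)); print('white',W[-1])
L=np.array(L,float);W=np.array(W)[:,:2]
lc,wc=L.mean(0),W.mean(0)
H=(L-lc).T@(W-wc); yaw=np.arctan2(H[0,1]-H[1,0],H[0,0]+H[1,1])
R=np.array([[np.cos(yaw),-np.sin(yaw)],[np.sin(yaw),np.cos(yaw)]]); t=wc-R@lc
print('yaw',yaw,'t',t.round(1)); print((L@R.T+t-W).round(1)); print(W.round(1))
for n_,p in dict(tile=(240,0)).items(): print(n_,R@np.array(p)+t, wonz(d,497,151,6))
E
```

```text
[[0, 0, 33, 33, 706], [28, 0, 1, 1, 1], [7, 7, 22, 26, 379], [0, 30, 1, 3, 3]] [[15.9, 15.0], [28.0, 0.0], [16.3, 17.8], [0.0, 31.0]]
white [525.83030266 -13.09938878  30.5       ]
yaw -0.1120110068613169 t [560.1  46.7]
[[ 0.2 -1.1]
 [-0.1 -1.3]
 [-0.2  0.4]
 [ 0.5  0.6]
 [-0.5  1.3]]
[[588.7 -17.8]
 [557.3 -14.1]
 [612.   40.5]
 [663.   34.5]
 [525.8 -13.1]]
tile [798.62463949  19.89393325] [785.64701994  -2.83194621   6.        ]
```

```bash
cat >> h.py <<'E'
YAW=-0.1125; T0=np.array([559.5,46.3])
def L2W(x,y,z):
    c,s=np.cos(YAW),np.sin(YAW); return np.array([T0[0]+c*x-s*y,T0[1]+s*x+c*y,z])
def tip(x,y,ztip): return L2W(x,y,ztip+190)
E
python3 - <<'E'
from h import *
print(tip(36,-62,45))
rows(tip(36,-62,45),Rdown(YAW),5,0)
E
```

```text
[588.31213125 -19.34953231 235.        ]
33,-1,-7,0.005,-0.001,0,0,
33,-2,-7,0.005,-0.001,0,0,
33,-2,-7,0.005,-0.001,0,0,
33,-2,-7,0.005,-0.001,0,0,
33,-2,-7,0.005,-0.001,0,0,
```

>>> jog_arm:
  deltas: [33,-1,-7,0.005,0,0,0,33,-2,-7,0.005,0,0,0,33,-2,-7,0.005,0,0,0,33,-2,-7,0.005,0,0,0,29,-2,-7,0.005,0,0,0,0,0,0,0,0,0,0]

```text
t: 2.88
eef_pos: [582.6, -21.6, 235.2]
tcp_rot: [-2.41, 1.568, 2.179]
ft_force: [0.3, 0.1, 0.3]
opening: 0.006
```

```bash
python3 - <<'E'
from h import *
plan(tip(36,-62,31.5),Rdown(YAW))
d=snap('side','s1'); d=snap('wrist','w3')
im=np.load('pics/s1.npz')['image'][200:300,220:350,::-1]; cv2.imwrite('pics/s1c.png',cv2.resize(im,None,fx=6,fy=6,interpolation=cv2.INTER_CUBIC))
E
```

```text
t 2.88 tcp [582.6 -21.6 235.2] tool shift [13.7  5.4 -2.9] turn [-0.01  -0.002  0.002] F [0.3 0.1 0.3] op 0.006
```

View pics/s1c.png

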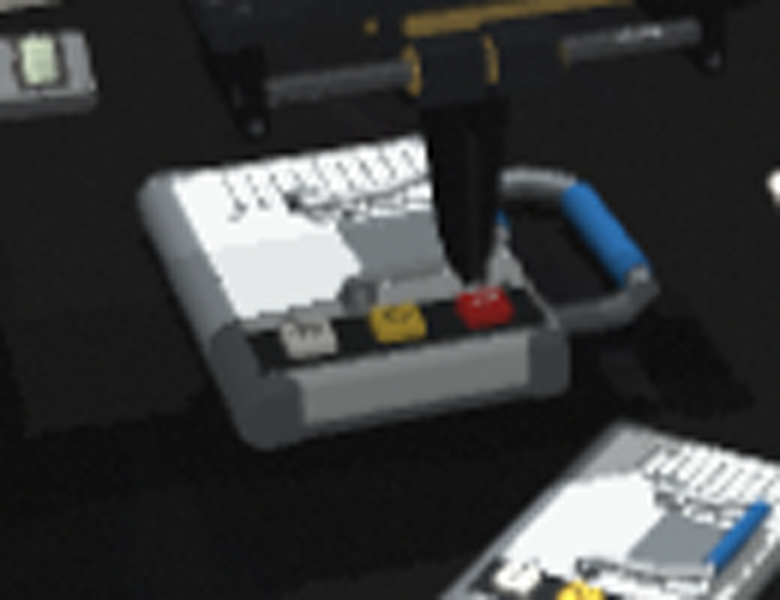

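View pics/w3.png

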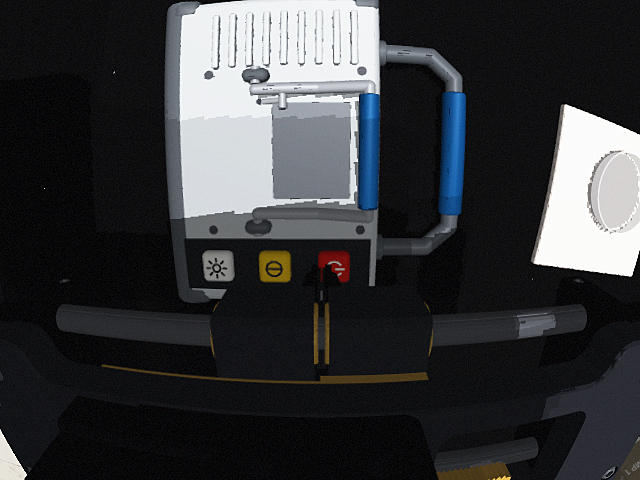

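Both views agree that the tip is about 5 mm short of the red key's centre: tip at (321,268), key at (334,266). I'll refine the pose from this closer wrist view.

```bash
cat > fit.py <<'E'
from h import *
def fit(d,pts):
    L=np.array([p[0] for p in pts],float);W=np.array([wonz(d,*p[1],p[2])[:2] for p in pts])
    lc,wc=L.mean(0),W.mean(0);H=(L-lc).T@(W-wc); yaw=np.arctan2(H[0,1]-H[1,0],H[0,0]+H[1,1])
    R=np.array([[np.cos(yaw),-np.sin(yaw)],[np.sin(yaw),np.cos(yaw)]]); t=wc-R@lc
    print('yaw',yaw.round(4),'t',t.round(1),'res',(L@R.T+t-W).round(1).tolist())
E
python3 - <<'E'
from fit import *
d=dict(np.load('pics/w3.npz'))
for c in ('yel','blue'): print(c,blobs(d,c,(100,0,640,290),40))
b=blobs(d,'blue',(100,0,640,290),40); y=blobs(d,'yel',(200,240,300,290),40)
# box centres
bc=lambda s:(s[0]+s[2]/2-.5,s[1]+s[3]/2-.5)
fit(d,[((4,-62),bc(y[0][1]),30.5),((-28,-62),(217.5,266),30.5),((36,-62),(334,266),30.5),((52,0),b[1][0] if b[0][0][0]>b[1][0][0] else b[0][0],42),((104,0),b[0][0] if b[0][0][0]>b[1][0][0] else b[1][0],17)])
E
```

```text
yel [([274.8, 265.3], [259, 251, 32, 31, 735]), ([273.5, 265.3], [268, 263, 12, 5, 50]), ([273.8, 271.7], [268, 270, 12, 5, 49])]
blue [([368.6, 150.7], [358, 93, 22, 117, 2346]), ([452.3, 152.7], [439, 92, 27, 123, 2859])]
yaw -0.1204 t [560.5  48.2] res [[-0.6, -0.5], [-1.0, -0.2], [-0.3, -0.6], [0.2, 0.6], [1.7, 0.7]]
```

```bash
echo 'YAW=-0.117; T0=np.array([560.2,47.3])' >> h.py; python3 - <<'E'
from h import *
plan(tip(36,-62,32.5),Rdown(YAW))
E
```

```text
t 2.98 tcp [583.4 -21.9 237.4] tool shift [14.9  4.8 -4. ] turn [-0.006 -0.002 -0.002] F [ 1.  -0.4  0.6] op 0.0
```

>>> jog_arm:
  deltas: [5,5,-4,-0.006,0,0,0,10,0,0,0,0,0,0,0,0,0,0,0,0,0]

```text
t: 3.35
eef_pos: [589.7, -19.2, 224.3]
tcp_rot: [1.854, 1.564, 0.166]
ft_force: [0.1, -0.3, 0.1]
opening: 0.007
```

```bash
python3 - <<'E'
from h import *
plan(tip(36,-62,27),Rdown(YAW)); print([env.state()['eef_pos'].round(2) for _ in range(3)])
E
```

```text
t 3.35 tcp [589.7 -19.2 224.3] tool shift [ 7.3 -1.1 -0.6] turn [-0.    -0.002 -0.007] F [ 0.1 -0.3  0.1] op 0.007
[array([589.69, -19.21, 224.31]), array([589.69, -19.21, 224.31]), array([589.69, -19.21, 224.31])]
```

>>> jog_arm:
  deltas: [4,0,0,0,0,0,0,3,0,0,0,0,0,0,1,0,0,0,0,0,0]

```text
t: 3.72
eef_pos: [589.8, -19.2, 217.1]
tcp_rot: [1.804, 1.563, 0.116]
ft_force: [-4.4, 0.2, 17.2]
opening: 0.005
```

Tip height 27.1 mm with 17 N matches the fully-down stop at 27.0 mm. I'll lift and go to yellow.

>>> jog_arm:
  deltas: [-8,0,0,0,0,0,0,-8,0,0,0,0,0,0,0,-16,0,0,0,0,0,0,-16,0,0,0,0,0,0,0,0,0,0,0,0]

```text
t: 4.35
eef_pos: [557.3, -15.4, 234.3]
tcp_rot: [1.782, 1.562, 0.094]
ft_force: [0.6, -0.2, -0.1]
opening: 0.004
```

```bash
python3 - <<'E'
from fit import *
plan(tip(4,-62,33),Rdown(YAW))
d=snap('wrist','w4')
for c in ('red','yel','blue'): print(c,blobs(d,c,(100,0,640,290),100))
E
```

```text
t 4.35 tcp [557.3 -15.4 234.3] tool shift [11.3 -0.5 -0.6] turn [-0.    -0.002 -0.008] F [ 0.6 -0.2 -0.1] op 0.004
red [([378.7, 270.9], [363, 258, 33, 28, 732])]
yel [([319.4, 263.5], [305, 258, 31, 18, 313])]
blue [([419.9, 159.7], [408, 103, 24, 116, 2241]), ([491.6, 161.7], [477, 102, 29, 121, 2677])]
```

View pics/w4.png

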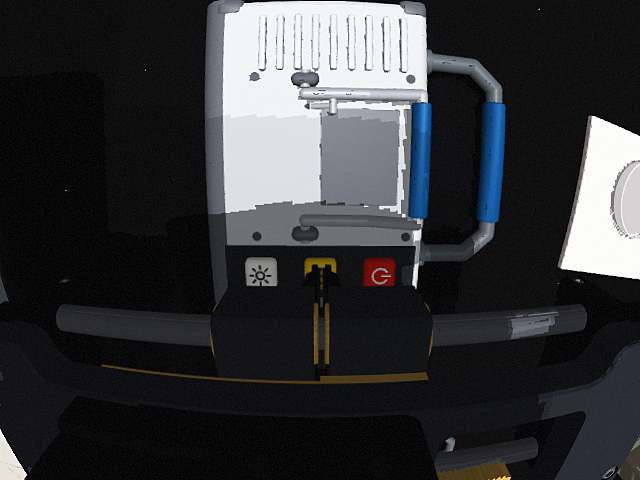

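The fingers are centred over the yellow key at (320,270), with red released at (379,271). Pressing yellow, then lifting across to white.

>>> jog_arm:
  deltas: [9,0,0,0,0,0.008,0,4,0,0,0,0,0,0,3,0,0,0,0,0,0,1,0,0,0,0,0,0]

```text
t: 4.9
eef_pos: [559.3, -15.7, 216.9]
tcp_rot: [1.666, 1.552, -0.022]
ft_force: [-7.6, 0.4, 24.7]
opening: 0.003
```

>>> jog_arm:
  deltas: [-8,0,0,0,0,0,0,-8,0,0,0,0,0,0,0,-16,0,0,0,0,0,0,-16,0,0,0,-0.016,0,0,0,0,0,0,0,0]

```text
t: 5.52
eef_pos: [526.6, -11.9, 233.1]
tcp_rot: [2.27, 1.568, 0.582]
ft_force: [-0.2, 0.4, -0.1]
opening: 0.002
```

```bash
python3 - <<'E'
from h import *
plan(tip(-28,-62,33),Rdown(YAW))
E
```

```text
t 5.53 tcp [526.6 -11.9 233.1] tool shift [10.1 -1.6 -0.7] turn [-0.    -0.002 -0.002] F [-0.2  0.4 -0.1] op 0.002
```

>>> jog_arm:
  deltas: [9,-1,0,0,0,0,0,4,0,0,0,0,0,0,3,0,0,0,0,0,0,1,0,0,0,0,0,0]

```text
t: 6.02
eef_pos: [526.4, -11.9, 216.7]
tcp_rot: [2.073, 1.567, 0.385]
ft_force: [-9.7, 0.6, 34.0]
opening: 0.007
```

```bash
python3 - <<'E'
from h import *
plan(tip(-28,-62,33),Rdown(YAW))
d=snap('side','s2');im=d['image'][200:300,220:350,::-1]; cv2.imwrite('pics/s2c.png',cv2.resize(im,None,fx=6,fy=6,interpolation=cv2.INTER_CUBIC))
E
```

```text
t 6.03 tcp [526.4 -11.9 216.7] tool shift [-6.3 -1.3 -0.8] turn [-0.    -0.002 -0.003] F [-9.7  0.6 34. ] op 0.007
```

View pics/s2c.png

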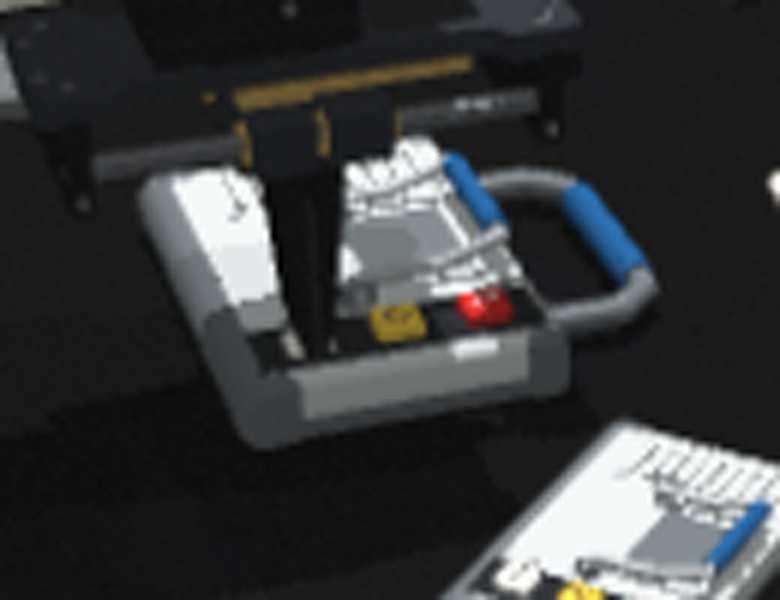

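White was fully down (tip 26.7 mm, 34 N). I'll lift and move over the stand bar.

>>> jog_arm:
  deltas: [-10,0,0,0,0,0,0,-40,0,0,0,0,0,0,0,40,-31,0,0,0,0.4,0,40,-31,0,0,0,0.4,0,0,0,0,0,0,0.4,0,0,0,0,0,0,0.4]

```text
t: 6.82
eef_pos: [616.0, 41.2, 268.8]
tcp_rot: [1.987, 1.566, 0.297]
ft_force: [-0.5, 0.0, -0.6]
opening: 0.363
```

```bash
python3 - <<'E'
from h import *
plan(tip(52,0,27),Rdown(YAW))
d=snap('wrist','w5'); s=snap('side','s3');im=s['image'][200:300,220:350,::-1]; cv2.imwrite('pics/s3c.png',cv2.resize(im,None,fx=6,fy=6,interpolation=cv2.INTER_CUBIC))
for c in ('red','yel','blue'): print(c,blobs(d,c,(100,0,640,400),40),blobs(s,c,(235,215,335,275),20))
E
```

```text
t 6.83 tcp [616.   41.2 268.8] tool shift [51.7 -4.3  0.5] turn [-0.001 -0.002 -0.004] F [-0.5  0.  -0.6] op 0.363
red [([293.1, 350.7], [281, 349, 25, 5, 94])] [([300.2, 251.0], [296, 248, 10, 7, 45])]
yel [([243.4, 331.9], [238, 302, 15, 61, 496]), ([398.8, 332.8], [390, 302, 16, 60, 472]), ([424.0, 375.4], [309, 366, 187, 18, 838]), ([230.1, 378.5], [162, 373, 140, 10, 249])] [([285.7, 253.4], [281, 251, 10, 6, 50])]
blue [([393.6, 244.2], [382, 198, 25, 103, 1838]), ([315.9, 260.2], [308, 216, 17, 92, 1443])] [([298.5, 231.8], [294, 226, 11, 12, 54]), ([320.1, 238.1], [314, 230, 15, 18, 107])]
```

View pics/w5.png

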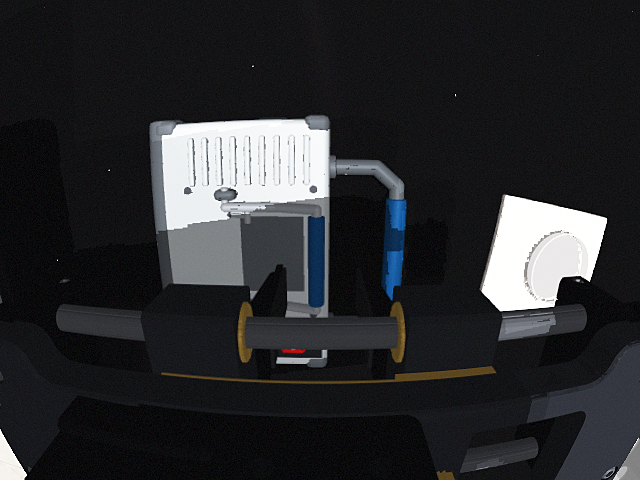

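View pics/s3c.png

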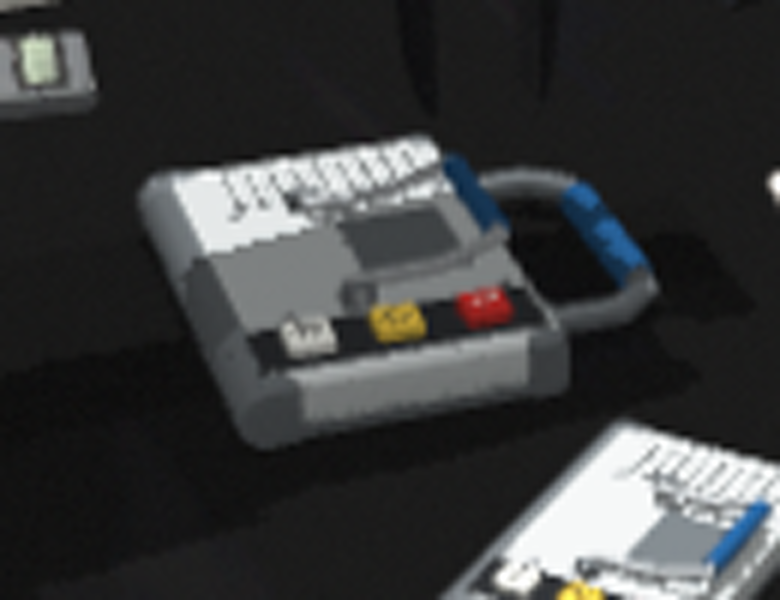

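The lamp hasn't moved (side blobs are within 0.2 px of before). The bar at x≈316 lies between the fingers. Descending.

>>> jog_arm:
  deltas: [20,-4,0,0,0,0,0.4,20,0,0,0,0,0,0.4,9,0,0,0,0,0,0.4,0,0,0,0,0,0,0.4]

```text
t: 7.42
eef_pos: [610.5, 39.4, 219.5]
tcp_rot: [1.975, 1.566, 0.283]
ft_force: [0.1, -0.5, 0.8]
opening: 0.401
```

```bash
python3 - <<'E'
from h import *
plan(tip(52,0,27),Rdown(YAW))
s=snap('side','s4');im=s['image'][200:300,220:350,::-1]; cv2.imwrite('pics/s4c.png',cv2.resize(im,None,fx=6,fy=6,interpolation=cv2.INTER_CUBIC))
E
```

```text
t 7.42 tcp [610.5  39.4 219.5] tool shift [ 2.6  1.1 -2. ] turn [-0.005 -0.002 -0.004] F [ 0.1 -0.5  0.8] op 0.401
```

View pics/s4c.png

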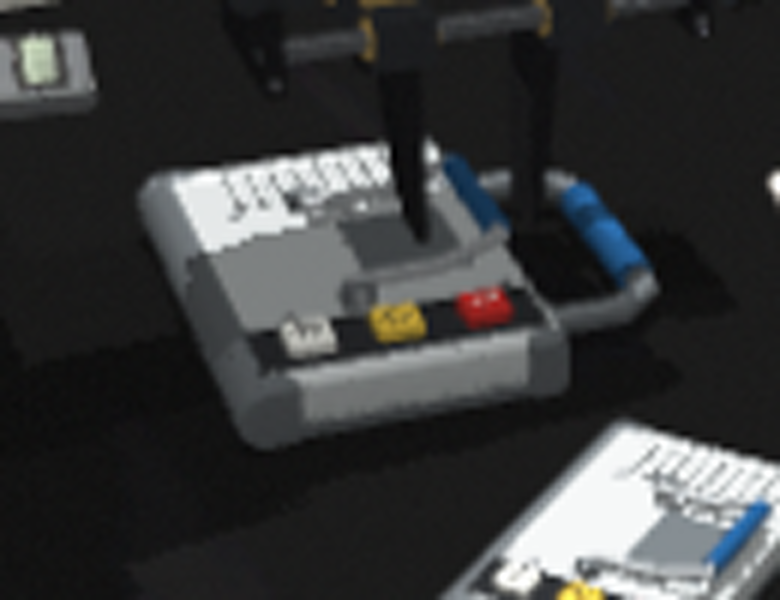

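The fingers straddle the bar inside the wires. Close.

>>> jog_arm:
  deltas: [2,1,-2,-0.005,0,0,0.4,0,0,0,0,0,0,0.1,0,0,0,0,0,0,0.1,0,0,0,0,0,0,0.05,0,0,0,0,0,0,0,0,0,0,0,0,0,0]

```text
t: 8.22
eef_pos: [612.2, 41.4, 219.6]
tcp_rot: [1.834, 1.563, 0.147]
ft_force: [-0.3, -0.4, -0.3]
opening: 0.094
```

The bar is gripped (8.9 mm opening). I'll compute the arc steps.

```bash
python3 - <<'E'
from h import *
a0=np.arctan2(9,56); a=a0+np.linspace(0,2.0,15); p=57*np.stack([np.cos(a),np.sin(a)],1)
d=np.diff(p,axis=0); print([(round(-z,1),round(x,1)) for x,z in d])
print('grip tcp in lamp xz at each:',(p-p[0]).round(1).tolist())
E
```

```text
[(np.float64(-7.9), np.float64(-1.9)), (np.float64(-7.6), np.float64(-3.0)), (np.float64(-7.1), np.float64(-4.0)), (np.float64(-6.4), np.float64(-5.0)), (np.float64(-5.7), np.float64(-5.8)), (np.float64(-4.8), np.float64(-6.6)), (np.float64(-3.8), np.float64(-7.2)), (np.float64(-2.7), np.float64(-7.7)), (np.float64(-1.6), np.float64(-8.0)), (np.float64(-0.4), np.float64(-8.1)), (np.float64(0.7), np.float64(-8.1)), (np.float64(1.9), np.float64(-7.9)), (np.float64(3.0), np.float64(-7.6)), (np.float64(4.0), np.float64(-7.1))]
grip tcp in lamp xz at each: [[0.0, 0.0], [-1.9, 7.9], [-4.8, 15.5], [-8.8, 22.6], [-13.8, 29.0], [-19.7, 34.7], [-26.3, 39.4], [-33.5, 43.2], [-41.2, 45.9], [-49.1, 47.5], [-57.3, 47.9], [-65.4, 47.2], [-73.3, 45.4], [-80.8, 42.4], [-87.9, 38.4]]
```

>>> jog_arm:
  deltas: [-8,-2,0,0,0,0,0,-7.5,-3,0,0,0,0,0,-7,-4,0,0,0,0,0,-6.5,-5,0,0,0,0,0,-5.5,-6,0,0,0,0,0]

```text
t: 8.85
eef_pos: [590.6, 43.9, 255.4]
tcp_rot: [1.881, 1.564, 0.194]
ft_force: [0.4, -0.2, -7.1]
opening: 0.1
```

```bash
python3 - <<'E'
from h import *
p,R,s=pose(); d=p-np.array([612.2,41.4,219.6]); c,sn=np.cos(YAW),np.sin(YAW)
print('lamp dx,dz',c*d[0]+sn*d[1],-sn*d[0]+c*d[1],d[2],s['ft_force'].round(1))
s=snap('side','s5');im=s['image'][200:300,220:350,::-1]; cv2.imwrite('pics/s5c.png',cv2.resize(im,None,fx=6,fy=6,interpolation=cv2.INTER_CUBIC))
E
```

```text
lamp dx,dz -21.736716266225333 -0.06744273935388412 35.76089199397194 [ 0.4 -0.2 -7.1]
```

View pics/s5c.png

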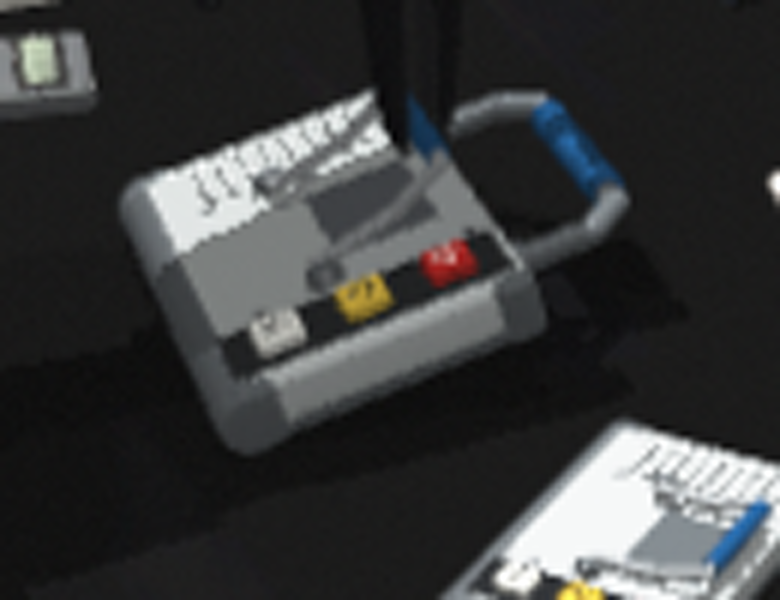

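The side view shows the stand didn't unfold. The whole lamp tipped because friction in my grip locked the bar. I'll lower it back along the same path, then redo the flip with the tool turning along with the bar.

>>> jog_arm:
  deltas: [5.5,6,0,0,0,0,0,6.5,5,0,0,0,0,0,7,4,0,0,0,0,0,7.5,3,0,0,0,0,0,7,2,0,0,0,0,0,0,0,0,0,0,0,0]

```text
t: 9.65
eef_pos: [610.4, 41.5, 221.1]
tcp_rot: [2.659, 1.569, 0.972]
ft_force: [-5.8, -0.5, 9.9]
opening: 0.096
```

```bash
python3 - <<'E'
from h import *
p,R,s=pose(); d=p-np.array([612.2,41.4,219.6]); c,sn=np.cos(YAW),np.sin(YAW)
print('lamp dx,dy,dz',c*d[0]+sn*d[1],-sn*d[0]+c*d[1],d[2],s['ft_force'].round(1),s['moment'].round(2))
s=snap('side','s6');im=s['image'][200:300,220:350,::-1]; cv2.imwrite('pics/s6c.png',cv2.resize(im,None,fx=6,fy=6,interpolation=cv2.INTER_CUBIC))
E
```

```text
lamp dx,dy,dz -1.8429174930973928 -0.11672134003745295 1.4597259660853865 [-5.8 -0.5  9.9] [-0.09  1.06  0.03]
```

View pics/s6c.png

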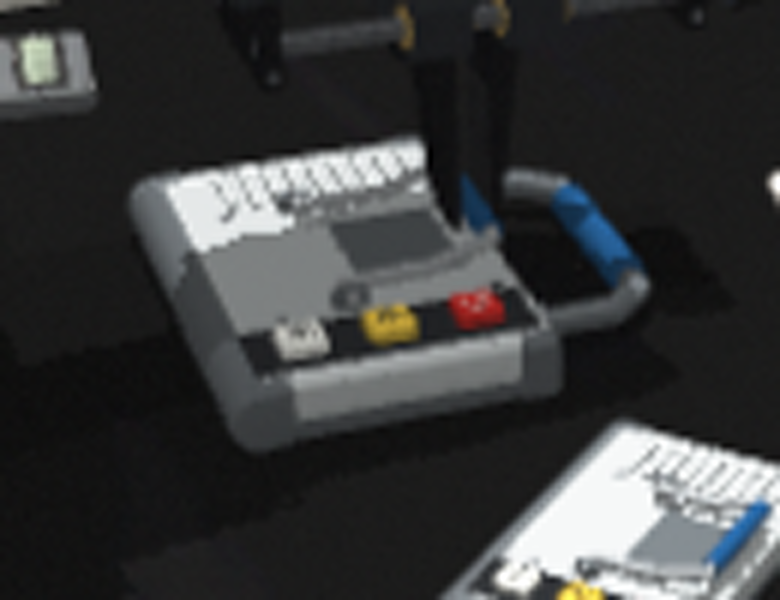

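>>> jog_arm:
  deltas: [0,0,0,0,0,0,0.3,0,0,0,0,0,0,0.3,3,0,0,0,0,0,0.3,0,0,0,0,0,0,0.3]

```text
t: 10.2
eef_pos: [611.4, 41.5, 217.5]
tcp_rot: [1.956, 1.566, 0.269]
ft_force: [-1.2, 0.3, 0.6]
opening: 0.3
```

```bash
python3 - <<'E'
from h import *
plan(tip(50,0,27.5),Rdown(YAW))
s=snap('side','s7');im=s['image'][200:300,220:350,::-1]; cv2.imwrite('pics/s7c.png',cv2.resize(im,None,fx=6,fy=6,interpolation=cv2.INTER_CUBIC))
for c in ('red','yel','blue'): print(c,blobs(s,c,(235,215,335,275),20))
E
```

```text
t 10.2 tcp [611.4  41.5 217.5] tool shift [-0.  -1.5  0.2] turn [ 0.001 -0.002 -0.004] F [-1.2  0.3  0.6] op 0.3
red [([298.9, 251.2], [295, 249, 9, 6, 44])]
yel [([284.7, 253.9], [280, 251, 10, 7, 49])]
blue [([297.1, 232.0], [293, 226, 11, 13, 56]), ([318.7, 238.3], [312, 230, 15, 18, 111])]
```

View pics/s7c.png

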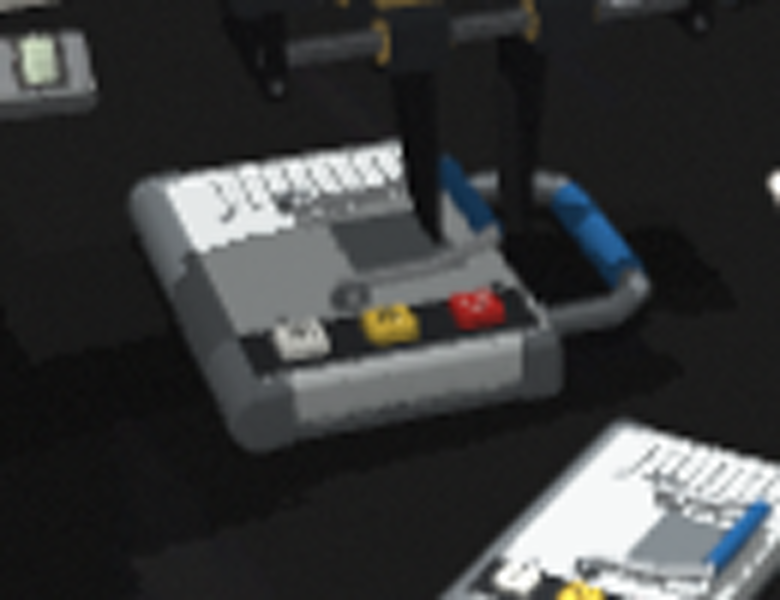

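```bash
python3 - <<'E'
from h import *
s=env.state(); print(s['joints'].round(3), s['eef_pos'].round(1),np.hypot(*s['eef_pos'][:2]))
E
```

```text
[-0.04   0.705  1.746  0.002  0.686  0.074] [611.4  41.5 217.6] 612.8089812984159
```

The lamp is flat again, shifted about 2.5 mm in -x. The wrist only allows about 0.3 rad of outward tilt, so I'll pre-tilt the tool to -0.5 rad, grip the bar, then rotate rigidly about the hinge. First lift clear and tilt.

```bash
cat >> h.py <<'E'
T0=np.array([557.7,47.6])
def Rt(th): return Rdown(YAW)@Ro.from_rotvec([0,0,th]).as_matrix()
def tcpbar(bx,bz,th,D,y=0): # D = distance tcp->point
    return L2W(bx-D*np.sin(th),y,bz+D*np.cos(th))
E
python3 - <<'E'
from h import *
b=np.array([52,38.]);a=np.array([np.sin(-.5),-np.cos(-.5)])
q=b-30*a; print('pre',q)
plan(tcpbar(52,38,0,190+20),Rt(0))
print(tcpbar(*q,-.5,183),tcpbar(52,38,-.5,183)); rows(tcpbar(*q,-.5,183),Rt(-.5),5,.3)
E
```

```text
pre [66.38276616 64.32747686]
t 10.25 tcp [611.4  41.5 217.6] tool shift [-30.4  -1.9   0.1] turn [ 0.001 -0.002 -0.005] F [0.  0.1 0.3] op 0.295
[710.76398432  29.60934747 224.92508568] [696.47954876  31.28829447 198.59760883]
-1,20,0,0,-0,-0.101,0.3,
-3,20,0,0,-0,-0.101,0.3,
-5,19,0,0,-0,-0.101,0.3,
-7,19,0,0,-0,-0.101,0.3,
-9,18,0,0,-0,-0.101,0.3,
```

>>> jog_arm:
  deltas: [-20,-2,0,0,0,0,0.3,-20,0,0,0,0,0,0.3,0,20,0,0,0,-0.1,0.3,-3,20,0,0,0,-0.1,0.3,-5,19,0,0,0,-0.1,0.3,-7,19,0,0,0,-0.1,0.3,-9,18,0,0,0,-0.1,0.3,0,0,0,0,0,0,0.3]

```text
t: 11.25
eef_pos: [710.6, 30.1, 275.4]
tcp_rot: [-1.576, 1.069, 3.021]
ft_force: [-0.8, 0.5, 0.2]
opening: 0.301
```

```bash
python3 - <<'E'
from fit import *
plan(tcpbar(66.4,64.3,-.5,183),Rt(-.5))
d=snap('wrist','w6'); s=snap('side','s8');im=s['image'][180:290,220:350,::-1]; cv2.imwrite('pics/s8c.png',cv2.resize(im,None,fx=6,fy=6,interpolation=cv2.INTER_CUBIC))
E
```

```text
t 11.25 tcp [710.6  30.1 275.4] tool shift [44.2 24.6  0.6] turn [ 0.003 -0.002  0.002] F [-0.8  0.5  0.2] op 0.301
```

View pics/w6.png

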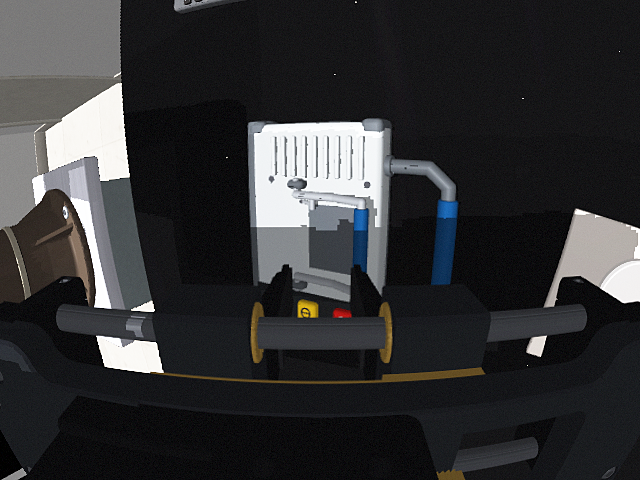

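View pics/s8c.png

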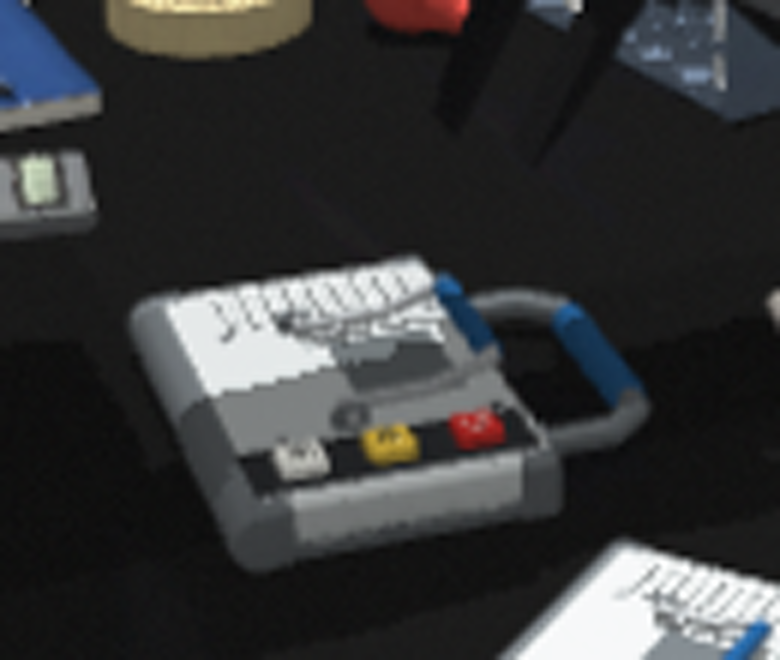

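>>> jog_arm:
  deltas: [20,25,0,0,0,0,0.3,24,0,0,0,0,0,0.3,0,0,0,0,0,0,0.3]

```text
t: 11.72
eef_pos: [708.3, 31.0, 226.2]
tcp_rot: [-1.576, 1.076, 3.022]
ft_force: [-0.4, 0.3, 0.8]
opening: 0.3
```

```bash
python3 - <<'E'
from fit import *
plan(tcpbar(52,38,-.5,183),Rt(-.5))
d=snap('wrist','w7'); s=snap('side','s9');im=s['image'][180:290,220:350,::-1]; cv2.imwrite('pics/s9c.png',cv2.resize(im,None,fx=6,fy=6,interpolation=cv2.INTER_CUBIC))
E
```

```text
t 11.72 tcp [708.3  31.  226.2] tool shift [29.9  2.7  1.1] turn [ 0.003 -0.001 -0.006] F [-0.4  0.3  0.8] op 0.3
```

View pics/w7.png

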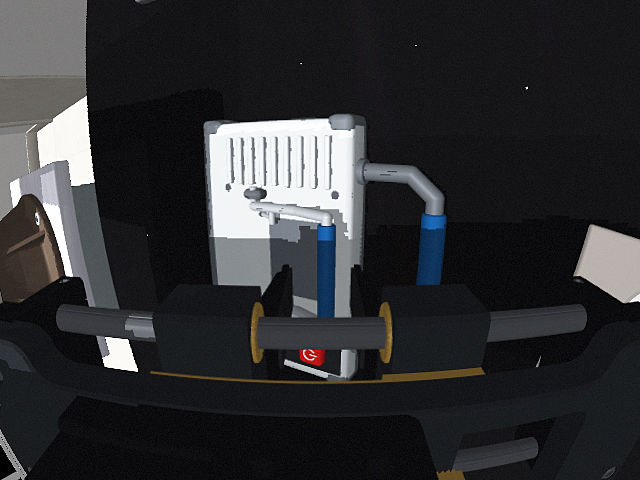

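View pics/s9c.png

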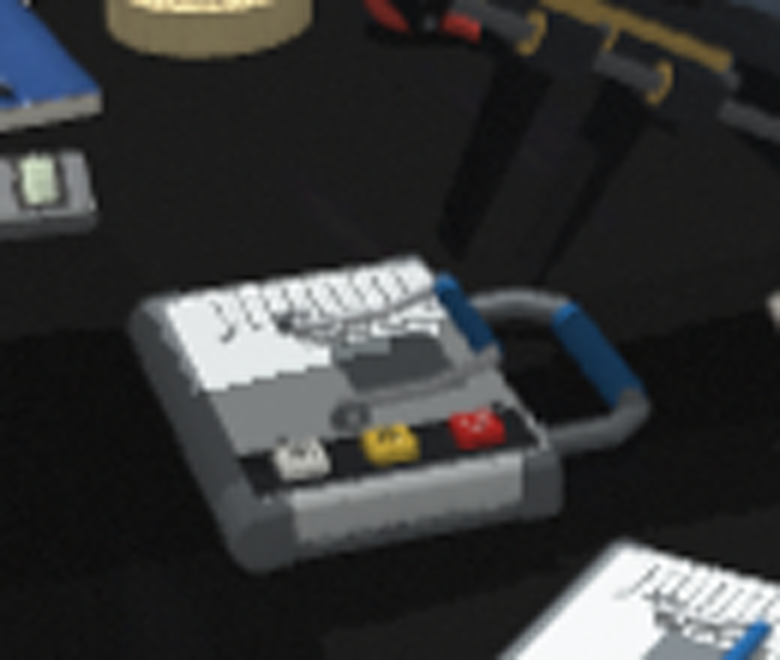

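>>> jog_arm:
  deltas: [10,3,1,0,0,-0.005,0.3,10,0,0,0,0,0,0.3,9,0,0,0,0,0,0.3,0,0,0,0,0,0,0.3]

```text
t: 12.32
eef_pos: [697.7, 31.2, 201.1]
tcp_rot: [-1.577, 1.077, 3.021]
ft_force: [-0.4, 0.5, -0.1]
opening: 0.297
```

```bash
python3 - <<'E'
from fit import *
plan(tcpbar(52,38,-.5,183),Rt(-.5))
d=snap('wrist','w8'); s=snap('side','s10');im=s['image'][180:290,220:350,::-1]; cv2.imwrite('pics/s10c.png',cv2.resize(im,None,fx=6,fy=6,interpolation=cv2.INTER_CUBIC))
E
```

```text
t 12.32 tcp [697.7  31.2 201.1] tool shift [2.8 0.1 0.1] turn [ 0.003 -0.002 -0.006] F [-0.4  0.5 -0.1] op 0.297
```

View pics/s10c.png

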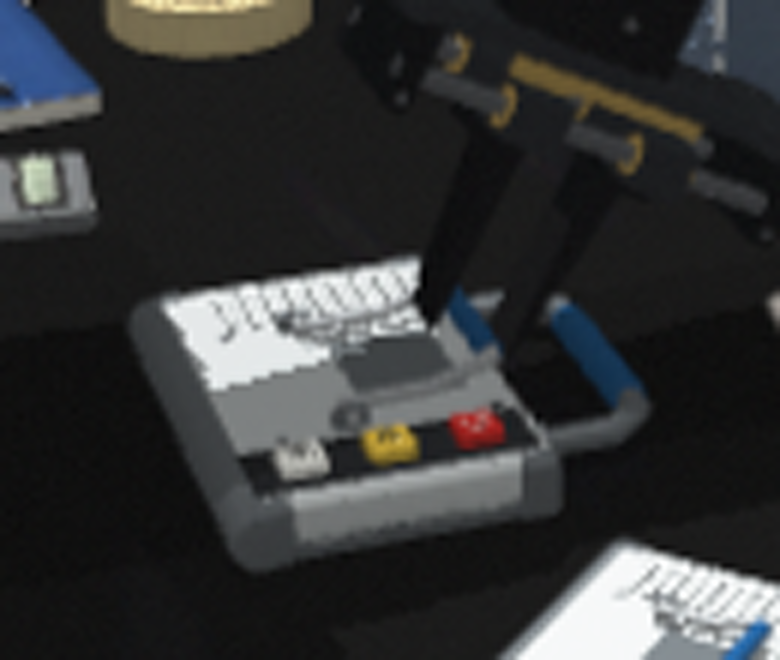

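The fingers straddle the bar at the tilt. I'll go 2 mm deeper and close.

>>> jog_arm:
  deltas: [2,0,0,0,0,-0.005,0.3,0,0,0,0,0,0,0.1,0,0,0,0,0,0,0,0,0,0,0,0,0,0,0,0,0,0,0,0,0]

```text
t: 13.05
eef_pos: [697.5, 31.2, 200.4]
tcp_rot: [-1.578, 1.074, 3.021]
ft_force: [0.8, -0.0, -0.9]
opening: 0.097
```

```bash
python3 - <<'E'
from fit import *
plan(tcpbar(52,38,-.5,183),Rt(-.5)); p,R,s=pose(); print(s['joints'].round(3),s['moment'].round(2))
h=np.array([-4,29.])
# rigid rotation about hinge: tcp in tool frame relative to hinge
H=L2W(-4,0,29); r=R.T@(p-H); print('hinge->tcp in tool',r.round(1))
for D in (.08,.1,.12):
    Q=Ro.from_rotvec([0,0,D]).as_matrix(); print(D,(Q@r-r).round(2))
E
```

```text
t 13.05 tcp [697.5  31.2 200.4] tool shift [ 2.1 -0.   0. ] turn [ 0.003 -0.002 -0.004] F [ 0.8 -0.  -0.9] op 0.097
[-0.054  0.875  1.407  0.033  1.356  0.045] [-0.09 -0.44 -0.  ]
hinge->tcp in tool [-219.7   45.6   -0.3]
0.08 [ -2.94 -17.7    0.  ]
0.1 [ -3.46 -22.16   0.  ]
0.12 [ -3.88 -26.63   0.  ]
```

Gripped. Now I'll rotate rigidly about the hinge, with 3 rows first, then check.

>>> jog_arm:
  deltas: [-3,-17.7,0,0,0,0.08,0,-3,-17.7,0,0,0,0.08,0,-3,-17.7,0,0,0,0.08,0]

```text
t: 13.42
eef_pos: [652.2, 36.3, 229.3]
tcp_rot: [-1.584, 1.32, 3.013]
ft_force: [-0.3, 0.6, -2.1]
opening: 0.097
```

```bash
cat >> h.py <<'E'
def hin():
    p,R,s=pose(); H=L2W(-4,0,29); r=R.T@(p-H)
    th=Ro.from_matrix(Rdown(YAW).T@R).as_rotvec()[2]
    rad=np.hypot(r[0]+183,r[1])
    b=p+R@np.array([182,0,0]); c,sn=np.cos(YAW),np.sin(YAW); d=b[:2]-T0
    print('th',th.round(3),'r',r.round(1),'bar lamp',(c*d[0]+sn*d[1]).round(1),(-sn*d[0]+c*d[1]).round(1),b[2].round(1),'F',s['ft_force'].round(1),'M',s['moment'].round(2),'j',s['joints'].round(2))
E
python3 - <<'E'
from h import *
hin()
s=snap('side','s11');im=s['image'][180:290,220:350,::-1]; cv2.imwrite('pics/s11c.png',cv2.resize(im,None,fx=6,fy=6,interpolation=cv2.INTER_CUBIC))
E
```

```text
th -0.251 r [-218.7   46.3   -0.3] bar lamp 50.0 0.3 53.1 F [-0.3  0.6 -2.1] M [ 0.01 -0.22  0.01] j [-0.05  0.76  1.58  0.02  1.06  0.05]
```

View pics/s11c.png

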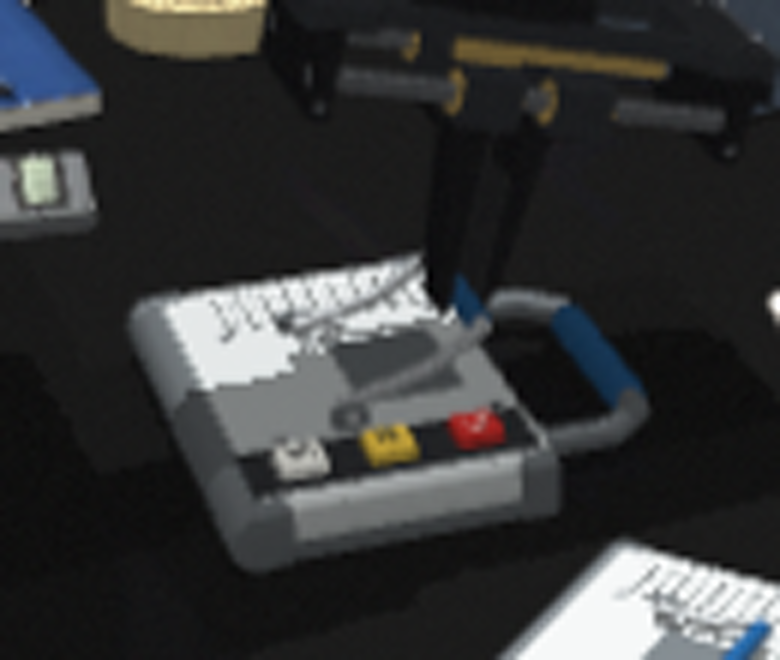

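Now the stand is rising while the lamp stays flat. Continuing.

>>> jog_arm:
  deltas: [-3,-17.7,0,0,0,0.08,0,-3,-17.7,0,0,0,0.08,0,-3,-17.7,0,0,0,0.08,0,-3,-17.7,0,0,0,0.08,0]

```text
t: 13.98
eef_pos: [582.3, 44.4, 251.2]
tcp_rot: [1.614, 1.494, -0.072]
ft_force: [-0.5, -0.3, -3.1]
opening: 0.093
```

```bash
python3 - <<'E'
from h import *
hin()
s=snap('side','s12');im=s['image'][180:290,220:350,::-1]; cv2.imwrite('pics/s12c.png',cv2.resize(im,None,fx=6,fy=6,interpolation=cv2.INTER_CUBIC))
E
```

```text
th 0.077 r [-219.3   45.8   -0.4] bar lamp 38.8 0.3 69.7 F [-0.5 -0.3 -3.1] M [-0.06 -0.01  0.04] j [-0.04  0.62  1.82 -0.    0.63  0.08]
```

View pics/s12c.png

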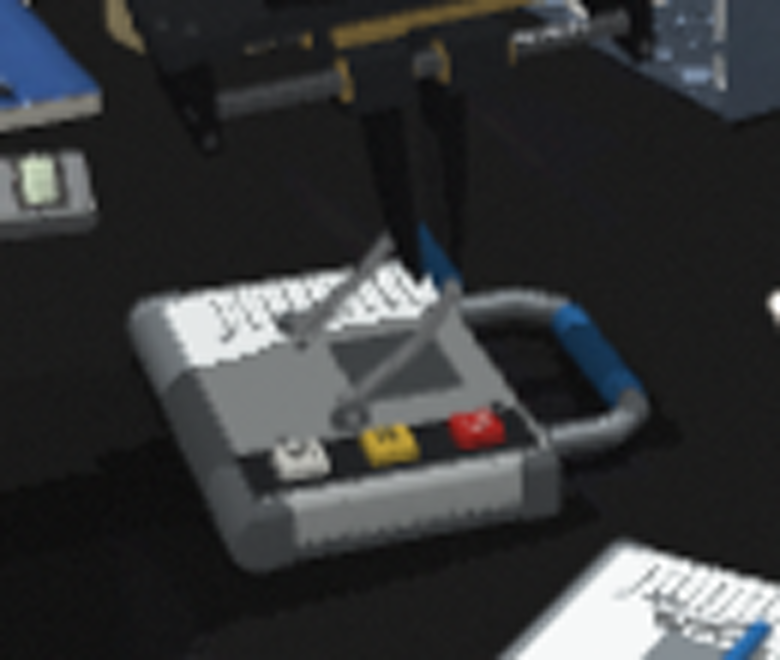

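>>> jog_arm:
  deltas: [-3,-17.7,0,0,0,0.08,0,-3,-17.7,0,0,0,0.08,0,-3,-17.7,0,0,0,0.08,0]

```text
t: 14.4
eef_pos: [528.1, 50.7, 251.6]
tcp_rot: [1.58, 1.25, -0.106]
ft_force: [0.2, -1.7, -4.6]
opening: 0.093
```

```bash
python3 - <<'E'
from h import *
hin()
s=snap('side','s13');im=s['image'][180:290,220:350,::-1]; cv2.imwrite('pics/s13c.png',cv2.resize(im,None,fx=6,fy=6,interpolation=cv2.INTER_CUBIC))
p,R,_=pose(); th=Ro.from_matrix(Rdown(YAW).T@R).as_rotvec()[2]
b=p+R@np.array([182,0,0]); c,sn=np.cos(YAW),np.sin(YAW); d=b[:2]-T0; bx=c*d[0]+sn*d[1]
a0=np.arctan2(b[2]-29,bx+4); print('open',a0-.1594)
a=np.linspace(a0,2.1594,13); q=57*np.stack([np.cos(a),np.sin(a)],1); D=np.diff(q,axis=0)
# into tool axes x=(sin th,-cos th), y=(cos th, sin th)
print([(round(x*np.sin(th)-z*np.cos(th),1),round(x*np.cos(th)+z*np.sin(th),1)) for x,z in D])
E
```

```text
th 0.321 r [-219.3   45.8   -0.4] bar lamp 27.7 0.3 78.9 F [ 0.2 -1.7 -4.6] M [-0.34  0.3  -0.09] j [-0.02  0.56  2.   -0.1   0.27  0.18]
open 0.8594457879565296
[(np.float64(-4.0), np.float64(-3.7)), (np.float64(-3.6), np.float64(-4.0)), (np.float64(-3.2), np.float64(-4.3)), (np.float64(-2.8), np.float64(-4.6)), (np.float64(-2.4), np.float64(-4.9)), (np.float64(-1.9), np.float64(-5.1)), (np.float64(-1.4), np.float64(-5.2)), (np.float64(-0.9), np.float64(-5.3)), (np.float64(-0.4), np.float64(-5.4)), (np.float64(0.1), np.float64(-5.4)), (np.float64(0.7), np.float64(-5.4)), (np.float64(1.2), np.float64(-5.3))]
```

View pics/s13c.png

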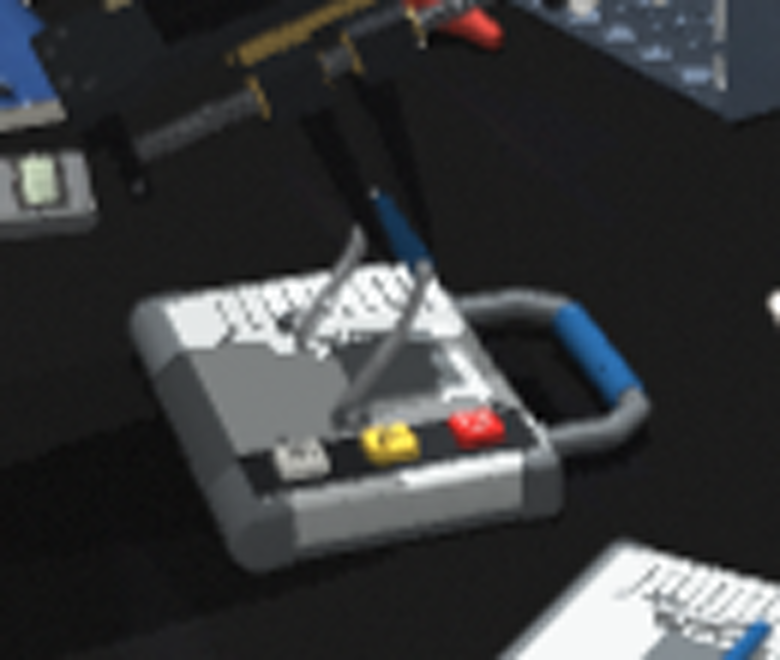

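The stand is at 0.86 rad and the wrist is near its limit. I'll keep the orientation now and follow the arc, letting the bar turn in the fingers near the spring's neutral point.

>>> jog_arm:
  deltas: [-4,-3.7,0,0,0,0,0,-3.6,-4,0,0,0,0,0,-3.2,-4.3,0,0,0,0,0]

```text
t: 14.82
eef_pos: [512.5, 52.4, 257.2]
tcp_rot: [1.577, 1.256, -0.11]
ft_force: [0.7, -1.0, -7.9]
opening: 0.095
```

```bash
python3 - <<'E'
from h import *
hin()
s=snap('side','s14');im=s['image'][180:290,220:350,::-1]; cv2.imwrite('pics/s14c.png',cv2.resize(im,None,fx=6,fy=6,interpolation=cv2.INTER_CUBIC))
E
```

```text
th 0.315 r [-229.8   31.3    0. ] bar lamp 10.9 -0.1 84.2 F [ 0.7 -1.  -7.9] M [ 0.    0.3  -0.02] j [-0.02  0.53  2.03 -0.1   0.27  0.19]
```

View pics/s14c.png

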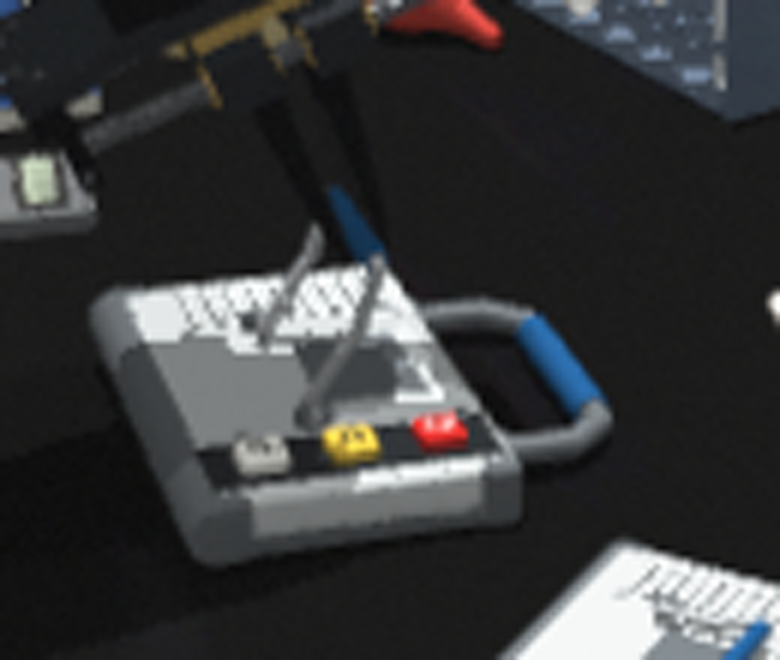

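Holding the orientation dragged and slightly lifted the lamp because the bar won't turn in a tight grip. I'll set it flat, loosen into a loose cage, and re-tilt the tool around the bar.

>>> jog_arm:
  deltas: [5,-1.5,0,0,0,0,0,0,0,0,0,0,0,0.15,0,0,0,0,0,0,0.15,0,0,0,0,0,0,0.15]

```text
t: 15.38
eef_pos: [513.3, 52.3, 253.0]
tcp_rot: [1.578, 1.252, -0.108]
ft_force: [1.5, -0.6, 0.2]
opening: 0.146
```

```bash
python3 - <<'E'
from h import *
hin()
s=snap('side','s15');im=s['image'][180:290,200:330,::-1]; cv2.imwrite('pics/s15c.png',cv2.resize(im,None,fx=6,fy=6,interpolation=cv2.INTER_CUBIC))
for c in ('red','yel','blue'): print(c,blobs(s,c,(215,205,335,275),20))
snap('scene','sc2')
E
```

```text
th 0.319 r [-2.255e+02  3.170e+01 -1.000e-01] bar lamp 12.5 0.0 80.2 F [ 1.5 -0.6  0.2] M [-0.02 -0.05 -0.  ] j [-0.02  0.54  2.03 -0.11  0.25  0.19]
red [([292.4, 252.5], [288, 250, 10, 6, 46])]
yel [([277.8, 255.1], [273, 252, 10, 7, 52])]
blue [([280.6, 219.4], [276, 214, 11, 12, 57]), ([312.5, 239.1], [306, 231, 15, 17, 112])]
```

View pics/s15c.png

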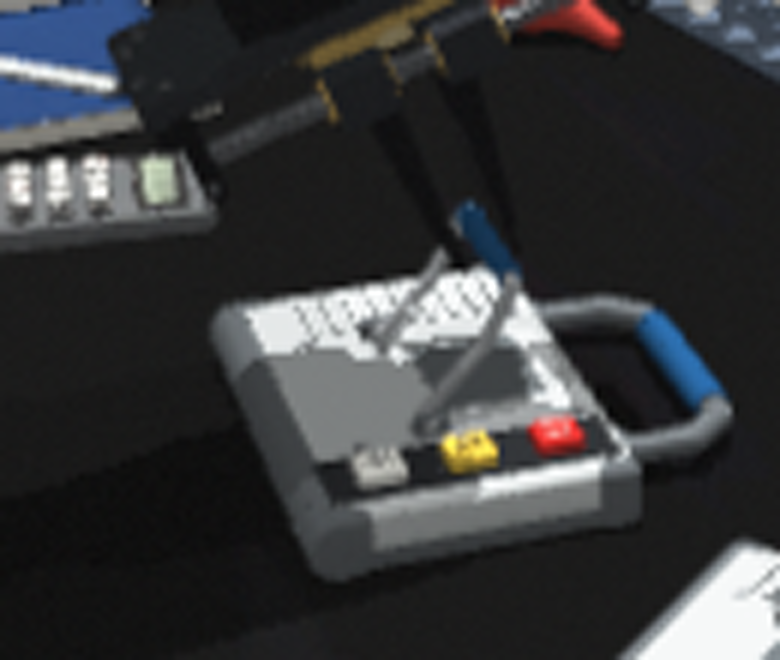

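>>> jog_arm:
  deltas: [1,18.2,0,0,0,-0.1,0.15,1,18.2,0,0,0,-0.1,0.15,1,18.2,0,0,0,-0.1,0.15]

```text
t: 15.85
eef_pos: [568.9, 46.2, 264.2]
tcp_rot: [1.777, 1.552, 0.092]
ft_force: [1.9, -1.2, 1.4]
opening: 0.152
```

```bash
python3 - <<'E'
from h import *
s0=dict(np.load('pics/s7.npz'))
s=snap('side','s16');im=s['image'][180:290,200:330,::-1]; cv2.imwrite('pics/s16c.png',cv2.resize(im,None,fx=6,fy=6,interpolation=cv2.INTER_CUBIC))
a=blobs(s,'red',(260,235,335,275),20)+blobs(s,'yel',(260,235,335,275),20); b=blobs(s0,'red',(260,235,335,275),20)+blobs(s0,'yel',(260,235,335,275),20)
for p,q in zip(a,b): print((onz(s,*p[0],30.5)-onz(s0,*q[0],30.5)).round(1))
hin()
E
```

```text
[-14.7   1.7   0. ]
[-15.3   1.6   0. ]
th 0.015 r [-235.    20.5   -0.7] bar lamp 15.7 0.5 82.3 F [ 0.2 -1.   0.3] M [-0.04 -0.29  0.01] j [-0.04  0.59  1.83  0.    0.71  0.08]
```

View pics/s16c.png

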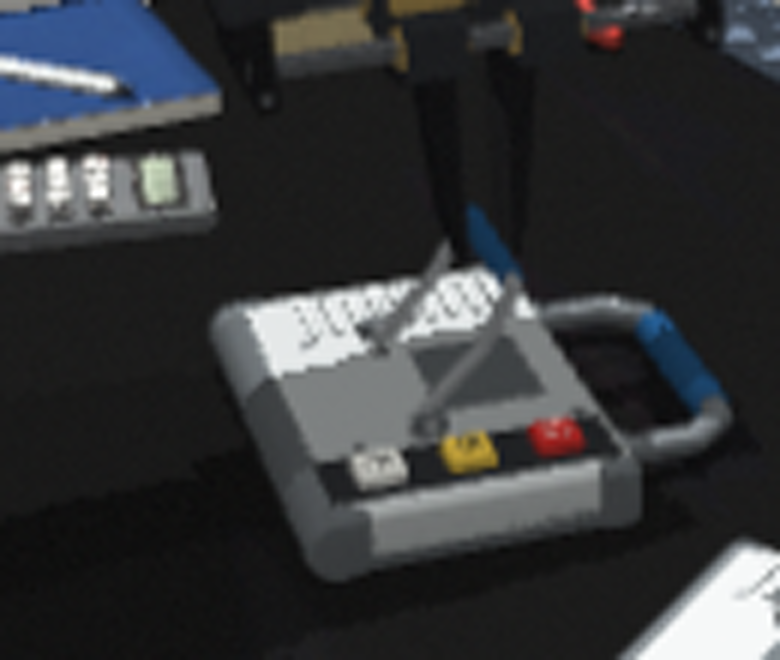

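>>> jog_arm:
  deltas: [2,17.5,0,0,0,-0.1,0.15,2,17.5,0,0,0,-0.1,0.15,1.5,17.5,0,0,0,-0.1,0.15,1.5,17.5,0,0,0,-0.1,0.15]

```text
t: 16.4
eef_pos: [643.0, 37.5, 252.7]
tcp_rot: [-1.583, 1.199, 3.015]
ft_force: [6.1, -0.3, 4.1]
opening: 0.154
```

```bash
echo 'T0=np.array([542.9,49.3])'>>h.py; python3 - <<'E'
from h import *
s=snap('side','s17');im=s['image'][180:290,200:330,::-1]; cv2.imwrite('pics/s17c.png',cv2.resize(im,None,fx=6,fy=6,interpolation=cv2.INTER_CUBIC))
hin()
E
```

```text
th -0.377 r [-246.2   16.8   -0.7] bar lamp 35.2 0.5 82.5 F [ 6.5 -0.5  7. ] M [ 0.07 -1.29 -0.07] j [-0.05  0.73  1.56  0.03  1.22  0.05]
```

View pics/s17c.png

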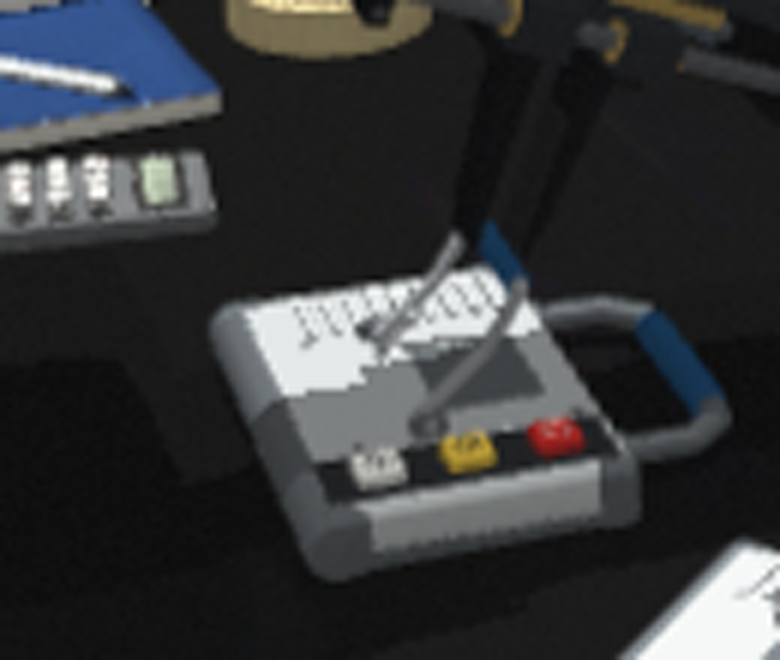

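```bash
python3 - <<'E'
from h import *
for bx,bz in ((31,74),(28,76)): plan(tcpbar(bx,bz,-.377,183),Rt(-.377))
d=snap('wrist','w9')
E
```

```text
t 16.45 tcp [644.4  37.2 251.7] tool shift [ 8.5 -0.8 -0.2] turn [ 0.003 -0.004  0.   ] F [ 6.5 -0.5  7. ] op 0.154
t 16.45 tcp [644.4  37.2 251.7] tool shift [ 7.7 -4.3 -0.2] turn [ 0.003 -0.004  0.   ] F [ 6.5 -0.5  7. ] op 0.154
```

View pics/w9.png

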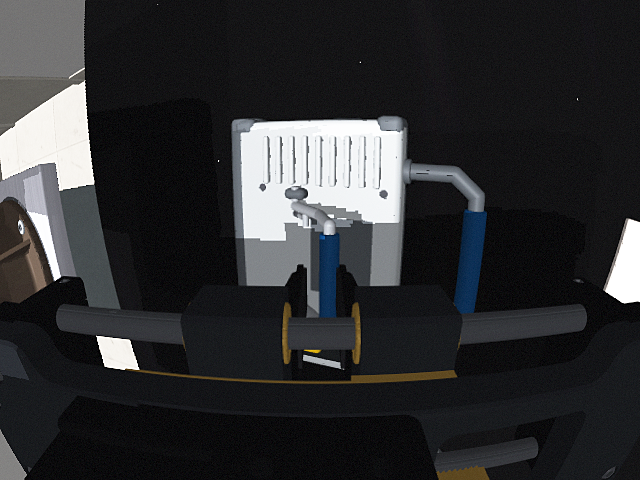

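>>> jog_arm:
  deltas: [4,0,0,0,0,0,0.19,4,0,0,0,0,0,0.19,0,0,0,0,0,0,0.19]

```text
t: 16.88
eef_pos: [642.7, 37.3, 246.1]
tcp_rot: [-1.584, 1.214, 3.013]
ft_force: [1.5, -0.5, -0.5]
opening: 0.188
```

```bash
python3 - <<'E'
from h import *
s=snap('side','s18');im=s['image'][180:290,200:330,::-1]; cv2.imwrite('pics/s18c.png',cv2.resize(im,None,fx=6,fy=6,interpolation=cv2.INTER_CUBIC))
hin()
E
```

```text
th -0.357 r [-239.9   22.    -0.7] bar lamp 36.8 0.5 75.5 F [ 2.5 -0.2  0.5] M [-0.22 -0.81  0.01] j [-0.05  0.74  1.57  0.03  1.19  0.05]
```

View pics/s18c.png

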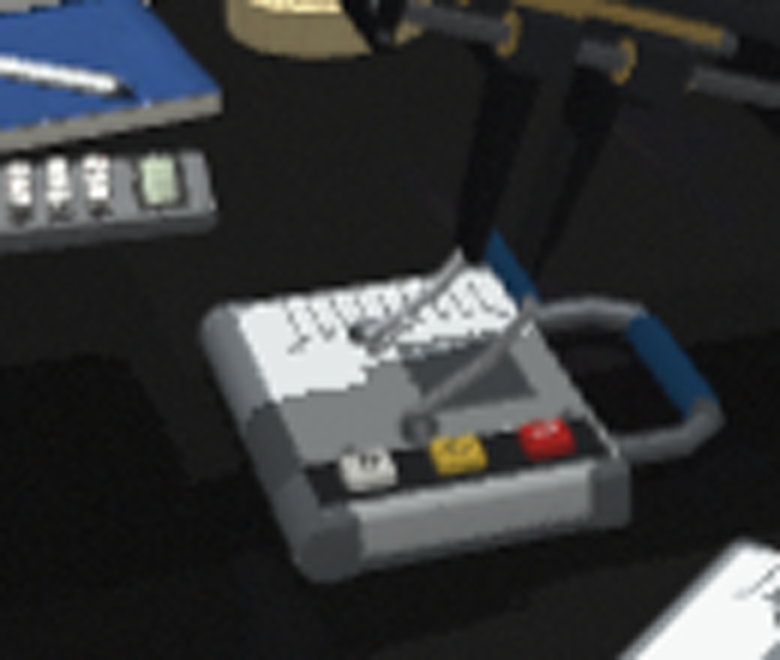

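>>> jog_arm:
  deltas: [3,0,0,0,0,0,0.19,0,0,0,0,0,0,0.1,0,0,0,0,0,0,0,0,0,0,0,0,0,0]

```text
t: 17.42
eef_pos: [642.6, 37.4, 244.4]
tcp_rot: [-1.585, 1.224, 3.012]
ft_force: [0.8, 0.1, -0.2]
opening: 0.008
```

```bash
python3 - <<'E'
from h import *
s0=dict(np.load('pics/s7.npz'))
s=snap('side','s19');im=s['image'][180:290,200:330,::-1]; cv2.imwrite('pics/s19c.png',cv2.resize(im,None,fx=6,fy=6,interpolation=cv2.INTER_CUBIC))
a=blobs(s,'red',(260,235,335,275),20)+blobs(s,'yel',(260,235,335,275),20); b=blobs(s0,'red',(260,235,335,275),20)+blobs(s0,'yel',(260,235,335,275),20)
for p,q in zip(a,b): print((onz(s,*p[0],30.5)-onz(s0,*q[0],30.5)).round(1))
hin(); print(env.state()['opening'])
E
```

```text
[-24.1   1.6   0. ]
[-24.    2.7   0. ]
th -0.348 r [-237.7   24.4   -0.7] bar lamp 37.9 0.6 73.0 F [ 0.8  0.5 -0. ] M [-0.08 -0.34  0.01] j [-0.05  0.74  1.58  0.03  1.17  0.05]
0.007906921114947818
```

View pics/s19c.png

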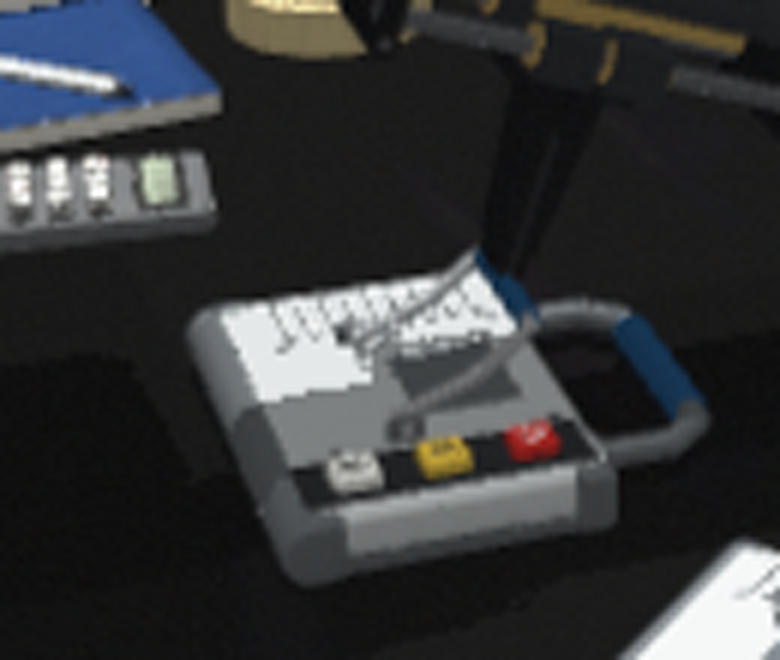

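The bar slipped off the fingertips and the stand is springing back. The lamp has now slid about 24 mm in -x in total and is still flat. I'll retreat, re-grasp with a larger pre-tilt (-0.75), and finish the arc by pushing with a loose cage.

>>> jog_arm:
  deltas: [-20,0,0,0,0,0,0,-30,0,0,0,0,0,0,0,0,0,0,0,0,0.3,0,0,0,0,0,0,0.3]

```text
t: 17.98
eef_pos: [657.4, 35.6, 289.2]
tcp_rot: [-1.582, 1.215, 3.015]
ft_force: [-0.5, 0.0, -0.1]
opening: 0.158
```

```bash
cat >> h.py <<'E'
def relocate(name,box=(240,235,335,275)):
    s0=dict(np.load('pics/s7.npz')); s=snap('side',name); r=[]
    im=s['image'][180:290,200:330,::-1]; cv2.imwrite(f'pics/{name}c.png',cv2.resize(im,None,fx=6,fy=6,interpolation=cv2.INTER_CUBIC))
    for c in ('red','yel'):
        p=blobs(s,c,box,20); q=blobs(s0,c,(260,235,335,275),20)
        r.append((onz(s,*p[0][0],30.5)-onz(s0,*q[0][0],30.5))[:2])
    r=np.array(r); print('T0 est',(np.array([557.7,47.6])+r).round(1).tolist())
E
python3 - <<'E'
from fit import *
relocate('s20'); d=snap('wrist','w10'); snap('scene','sc3'); plan([0,0,0],Rt(-.75))
E
```

```text
T0 est [[533.3, 48.9], [533.7, 50.3]]
t 18.12 tcp [657.7  35.6 289.4] tool shift [ 496.9 -507.9  112.7] turn [ 0.003 -0.003 -0.394] F [-0.   0.1 -0.4] op 0.271
```

View pics/w10.png

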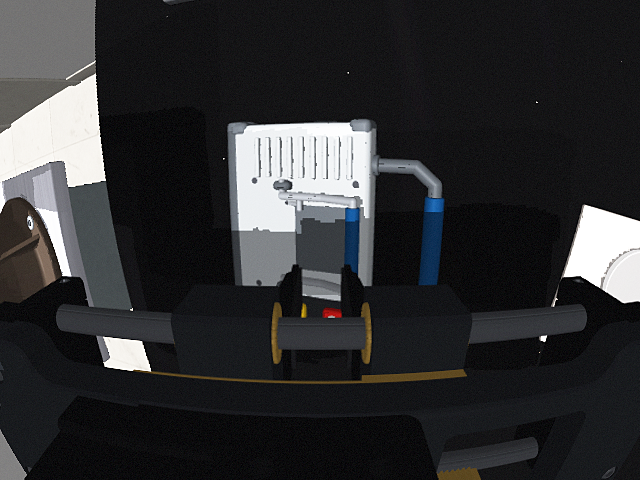

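View pics/s20c.png

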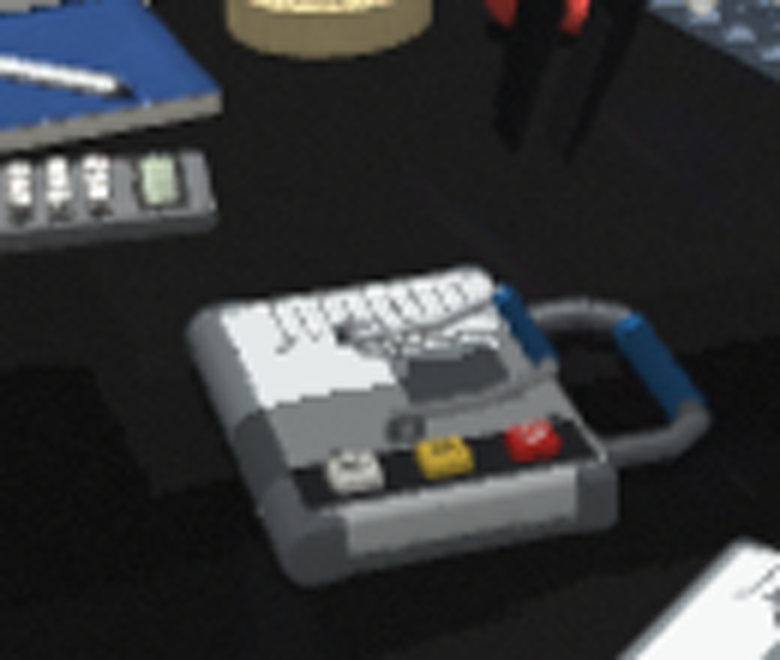

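```bash
echo 'T0=np.array([533.5,49.6])'>>h.py; python3 - <<'E'
from h import *
plan(tcpbar(52,38,-.75,184+35),Rt(-.75)); rows(tcpbar(52,38,-.75,184+35),Rt(-.75),4,.3)
E
```

```text
t 18.12 tcp [657.7  35.6 289.4] tool shift [ 58.9 103.2   1. ] turn [ 0.003 -0.003 -0.394] F [-0.   0.1 -0.4] op 0.271
15,26,0,0.001,-0.001,-0.099,0.3,
12,27,0,0.001,-0.001,-0.099,0.3,
9,28,0,0.001,-0.001,-0.099,0.3,
7,29,0,0.001,-0.001,-0.099,0.3,
```

>>> jog_arm:
  deltas: [15,26,0,0,0,-0.1,0.3,12,27,0,0,0,-0.1,0.3,9,28,0,0,0,-0.1,0.3,7,29,0,0,0,-0.1,0.3,0,0,0,0,0,0,0.3]

```text
t: 18.75
eef_pos: [733.4, 27.2, 192.0]
tcp_rot: [-1.576, 0.799, 3.022]
ft_force: [0.2, 0.4, 0.2]
opening: 0.3
```

```bash
python3 - <<'E'
from h import *
plan(tcpbar(52,38,-.75,184),Rt(-.75)); relocate('s21'); snap('wrist','w11')
E
```

```text
t 18.75 tcp [733.4  27.2 192. ] tool shift [30.5 -3.5  1.2] turn [ 0.003 -0.002  0.021] F [0.2 0.4 0.2] op 0.3
T0 est [[533.5, 48.8], [533.8, 49.8]]
```

View pics/s21c.png

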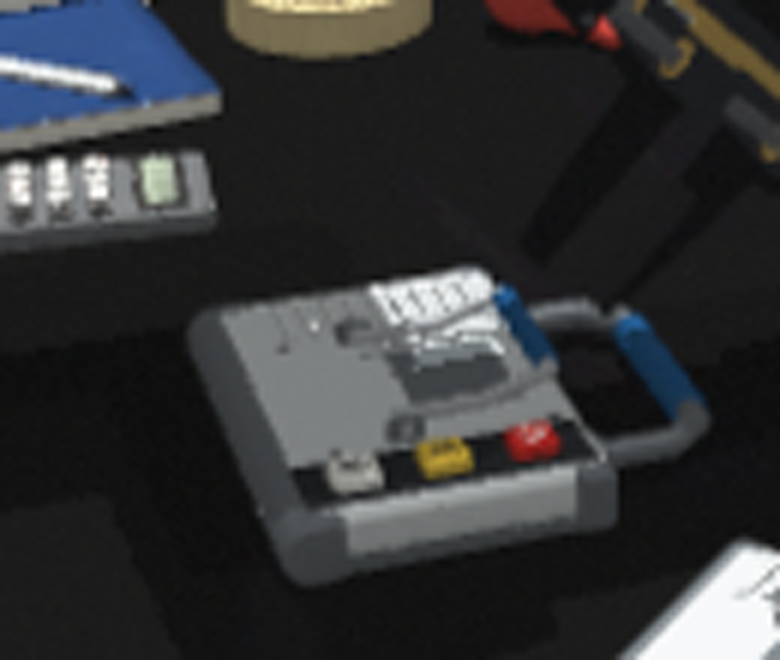

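View pics/w11.png

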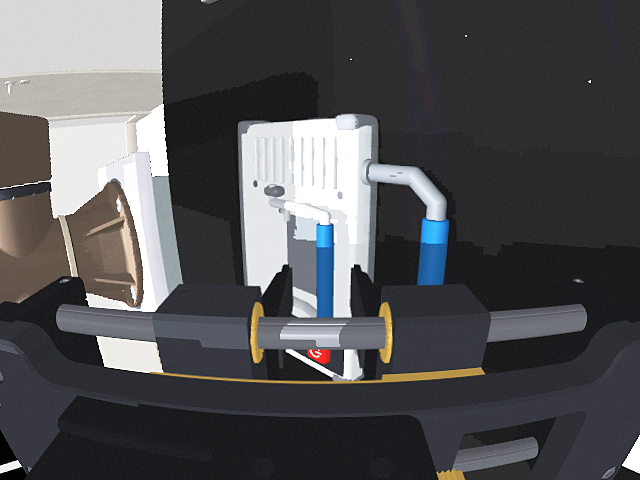

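>>> jog_arm:
  deltas: [15,1,1,0,0,0,0.3,11,0,0,0,0,0,0.3,0,0,0,0,0,0,0.3]

```text
t: 19.23
eef_pos: [714.4, 29.0, 179.2]
tcp_rot: [-1.577, 0.812, 3.022]
ft_force: [-0.2, 0.5, 0.0]
opening: 0.301
```

```bash
python3 - <<'E'
from h import *
plan(tcpbar(52,38,-.77,184),Rt(-.77)); relocate('s22'); snap('wrist','w12')
E
```

```text
t 19.23 tcp [714.4  29.  179.2] tool shift [8.  4.9 0.7] turn [ 0.004 -0.002 -0.011] F [-0.2  0.5  0. ] op 0.301
T0 est [[533.8, 49.1], [533.8, 49.8]]
```

View pics/s22c.png

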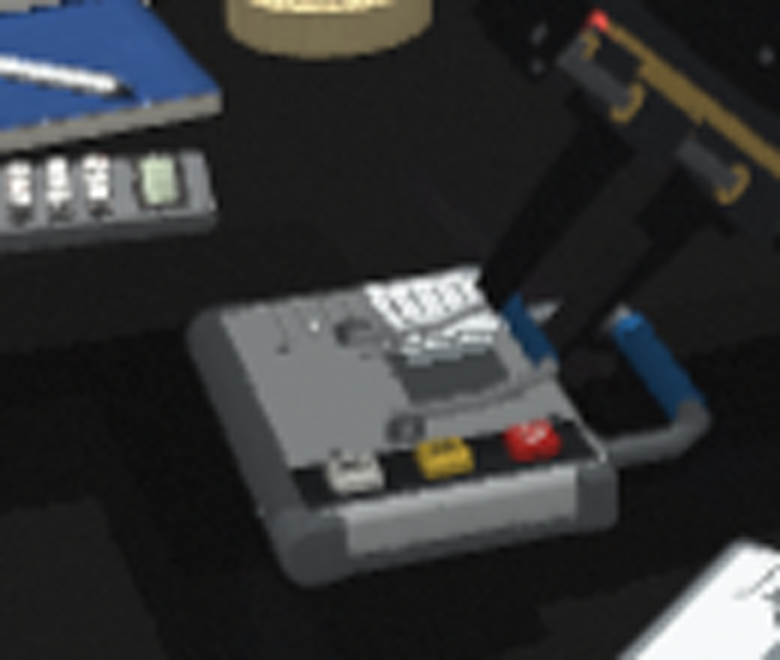

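View pics/w12.png

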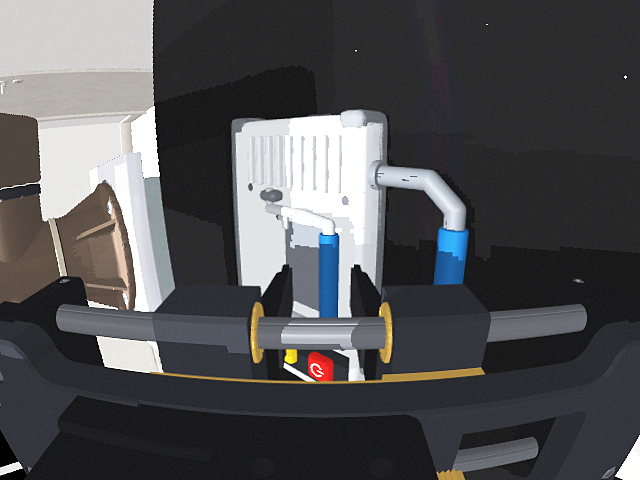

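>>> jog_arm:
  deltas: [3,3,0.5,0,0,0,0.3,4,0,0,0,0,0,0.3,0,0,0,0,0,0,0.1,0,0,0,0,0,0,0,0,0,0,0,0,0,0,0,0,0,0,0,0,0]

```text
t: 20.08
eef_pos: [712.6, 28.7, 172.9]
tcp_rot: [-1.577, 0.815, 3.022]
ft_force: [1.4, 1.0, -0.4]
opening: 0.094
```

```bash
python3 - <<'E'
from h import *
plan(tcpbar(52,38,-.77,184),Rt(-.77)); relocate('s23'); hin()
p,R,s=pose(); H=L2W(-4,0,29); r=R.T@(p-H)
# bar from actual grip: keep hinge->bar 57 & tcp depth
for D in (.08,.1):
    Q=Ro.from_rotvec([0,0,D]).as_matrix(); print(D,(Q@r-r).round(2))
E
```

```text
t 20.07 tcp [712.6  28.7 172.9] tool shift [2.2 1.8 0.1] turn [ 0.004 -0.002 -0.014] F [ 1.4  1.  -0.4] op 0.094
T0 est [[533.8, 49.6], [533.6, 49.9]]
th -0.756 r [-231.2   35.3   -0.4] bar lamp 55.4 0.5 40.5 F [0.2 0.  0.7] M [-0.09 -0.41 -0.02] j [-0.06  0.96  1.32  0.04  1.62  0.04]
0.08 [ -2.08 -18.59   0.  ]
0.1 [ -2.37 -23.26   0.  ]
```

View pics/s23c.png

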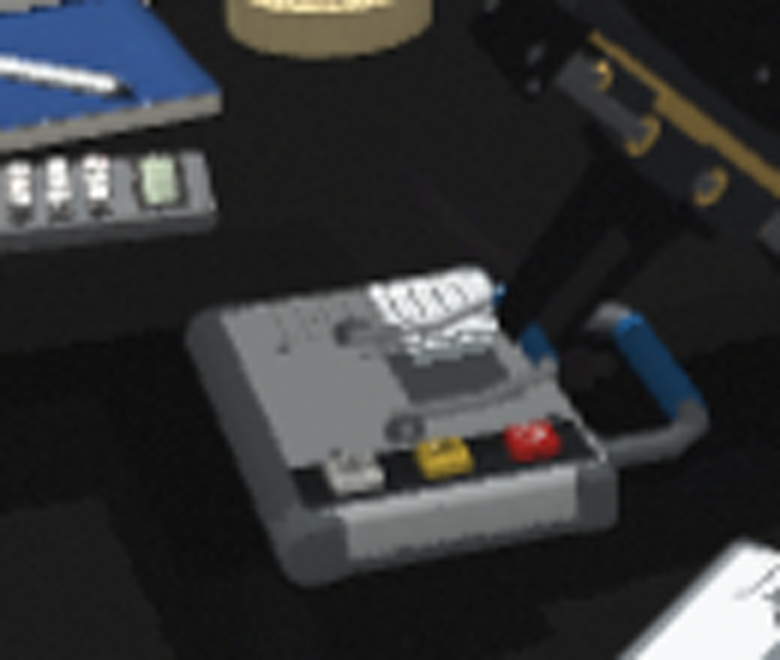

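Gripped, and the geometry agrees (bar 186 mm ahead of the TCP). Rotating rigidly.

>>> jog_arm:
  deltas: [-2.1,-18.6,0,0,0,0.08,0,-2.1,-18.6,0,0,0,0.08,0,-2.1,-18.6,0,0,0,0.08,0,-2.1,-18.6,0,0,0,0.08,0,-2.1,-18.6,0,0,0,0.08,0,-2.1,-18.6,0,0,0,0.08,0]

```text
t: 20.88
eef_pos: [623.5, 38.6, 241.6]
tcp_rot: [-1.589, 1.309, 3.008]
ft_force: [-0.3, 0.6, -2.5]
opening: 0.1
```

```bash
python3 - <<'E'
from h import *
relocate('s24'); hin()
E
```

```text
T0 est [[533.3, 49.4], [533.4, 50.0]]
th -0.258 r [-230.4   35.8   -0.6] bar lamp 42.9 0.5 66.7 F [-2.4  0.2 -2.1] M [-0.15 -0.05  0.05] j [-0.05  0.71  1.65  0.03  1.04  0.05]
```

View pics/s24c.png

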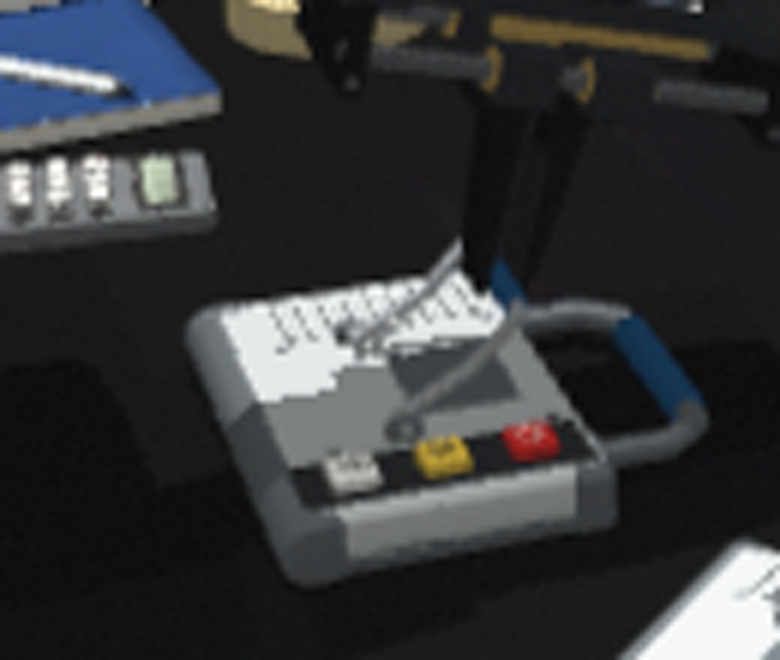

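>>> jog_arm:
  deltas: [-2.4,-18.6,0,0,0,0.08,0,-2.4,-18.6,0,0,0,0.08,0,-2.4,-18.6,0,0,0,0.08,0,-2.4,-18.6,0,0,0,0.08,0,-2.4,-18.6,0,0,0,0.08,0,-2.4,-18.6,0,0,0,0.08,0]

```text
t: 21.68
eef_pos: [511.7, 51.7, 261.8]
tcp_rot: [1.591, 1.344, -0.095]
ft_force: [0.7, -0.5, -6.9]
opening: 0.095
```

```bash
python3 - <<'E'
from h import *
relocate('s25'); hin()
E
```

```text
T0 est [[534.0, 50.0], [533.6, 49.9]]
th 0.231 r [-231.2   34.3   -0.7] bar lamp 18.2 0.5 84.7 F [ 0.1 -0.7 -3.5] M [-0.28  0.   -0.01] j [-0.02  0.52  2.02 -0.04  0.37  0.13]
```

View pics/s25c.png

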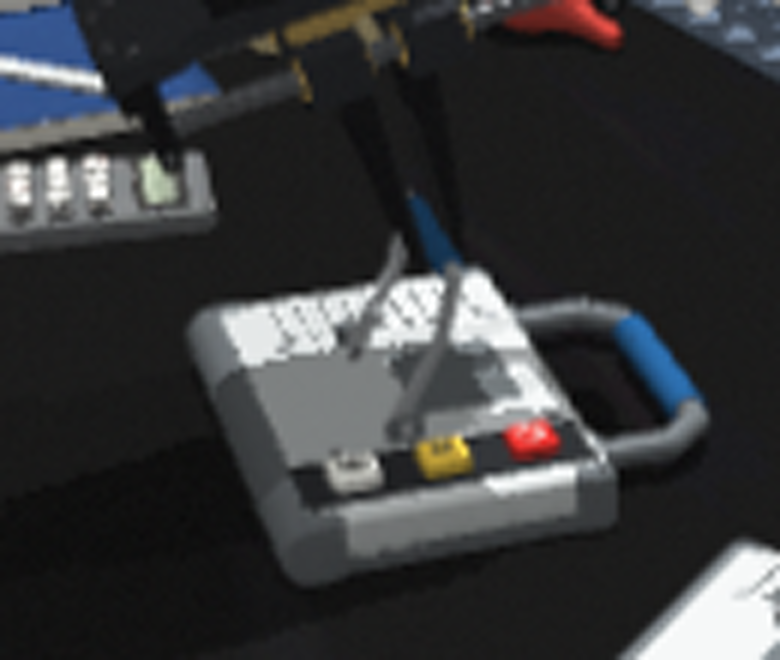

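It's at about 0.99 rad and the lamp is unmoved. Two more rows take it over centre.

>>> jog_arm:
  deltas: [-2.4,-18.6,0,0,0,0.08,0,-2,-14,0,0,0,0.06,0]

```text
t: 21.98
eef_pos: [478.1, 55.5, 256.8]
tcp_rot: [1.582, 1.202, -0.106]
ft_force: [1.3, -1.4, -7.4]
opening: 0.095
```

```bash
python3 - <<'E'
from h import *
relocate('s26'); hin()
E
```

```text
T0 est [[532.5, 49.3], [532.6, 50.9]]
th 0.371 r [-231.3   33.4   -0.5] bar lamp 9.3 0.3 87.1 F [ 0.8 -0.6 -3.6] M [-0.04  0.18 -0.07] j [-0.02  0.5   2.13 -0.22  0.15  0.31]
```

View pics/s26c.png

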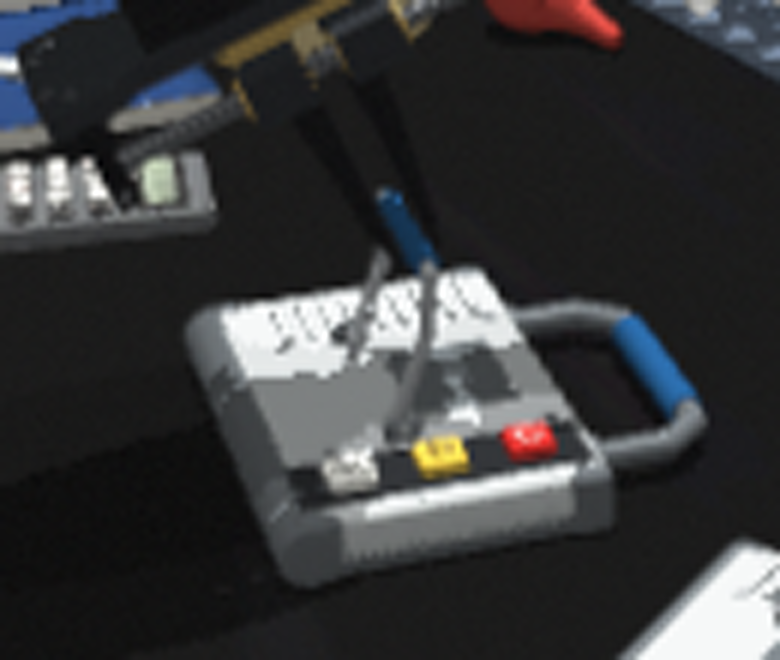

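It's over centre (about 1.15 rad). I'll open and withdraw so it can snap.

>>> jog_arm:
  deltas: [0,0,0,0,0,0,0.4,0,0,0,0,0,0,0.4,0,0,0,0,0,0,0.4,-15,0,0,0,0,0,0.4,-20,0,0,0,0,-0.05,0.4,-20,10,0,0,0,-0.1,0.4,-15,20,0,0,0,-0.1,0.4,0,20,0,0,0,-0.1,0.4]

```text
t: 23.02
eef_pos: [504.7, 52.6, 339.3]
tcp_rot: [2.483, 1.561, 0.799]
ft_force: [-0.5, -0.2, 0.3]
opening: 0.396
```

```bash
python3 - <<'E'
from h import *
relocate('s27'); hin()
E
```

```text
T0 est [[532.9, 49.6], [532.3, 50.1]]
th 0.003 r [-310.2  -22.    -2. ] bar lamp -26.3 0.9 157.2 F [ 0.6 -0.9  0.3] M [-0.09 -0.08 -0.01] j [-0.03  0.41  1.91  0.01  0.81  0.08]
```

View pics/s27c.png

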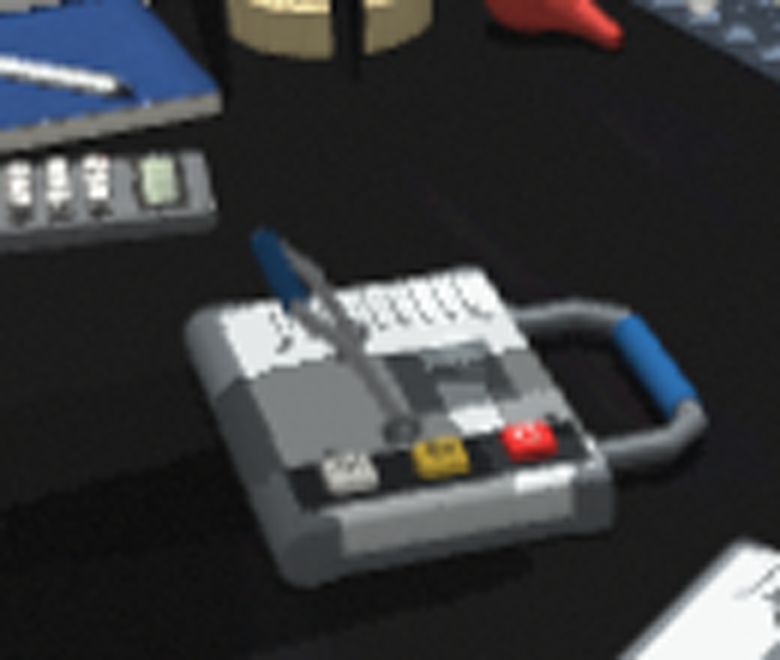

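The stand snapped over. I'll check it against the fully open position while moving over the handle.

>>> jog_arm:
  deltas: [0,44,0,0,0,0,0.38,0,44,0,0,0,0,0.38,0,42,0,0,0,0,0.38,0,0,0,0,0,0,0.38]

```text
t: 23.58
eef_pos: [637.7, 37.7, 342.5]
tcp_rot: [2.51, 1.556, 0.828]
ft_force: [-0.8, -0.6, 0.1]
opening: 0.38
```

```bash
echo 'T0=np.array([532.8,49.8])'>>h.py; python3 - <<'E'
from fit import *
relocate('s28'); s=dict(np.load('pics/s28.npz')); 
b=blobs(s,'blue',(200,205,335,275),20); print(b); print('exp open bar side',proj(s,L2W(-36,0,76)),'handle',proj(s,L2W(104,0,12)))
c=snap('scene','sc4'); print('scene',blobs(c,'blue',(230,220,340,340),15),'exp',proj(c,L2W(-36,0,76)),proj(c,L2W(104,0,12)))
d=snap('wrist','w13'); print(blobs(d,'blue',(100,0,640,400),40),blobs(d,'red',(100,0,640,400),40))
plan(tcpbar(104,12,0,182),Rt(0))
E
```

```text
T0 est [[532.5, 49.3], [532.3, 50.1]]
[([245.7, 223.9], [242, 218, 9, 13, 58]), ([308.3, 240.1], [302, 232, 14, 18, 108])]
exp open bar side (np.float64(245.58372717548906), np.float64(225.24748504918358)) handle (np.float64(308.38398957903115), np.float64(241.17221849140026))
scene [] exp (np.float64(329.32091517633864), np.float64(309.3517733936218)) (np.float64(304.5693608077653), np.float64(273.22871606352686))
[([637.3, 64.0], [635, 57, 5, 18, 43]), ([320.0, 227.4], [312, 188, 17, 81, 1232]), ([135.2, 246.5], [125, 210, 21, 74, 900])] [([248.7, 295.5], [247, 291, 5, 11, 45])]
t 23.73 tcp [635.5  38.1 342.6] tool shift [148.6  -0.3   2.1] turn [ 0.006 -0.011 -0.006] F [-0.7 -0.7 -0.8] op 0.376
```

View pics/w13.png

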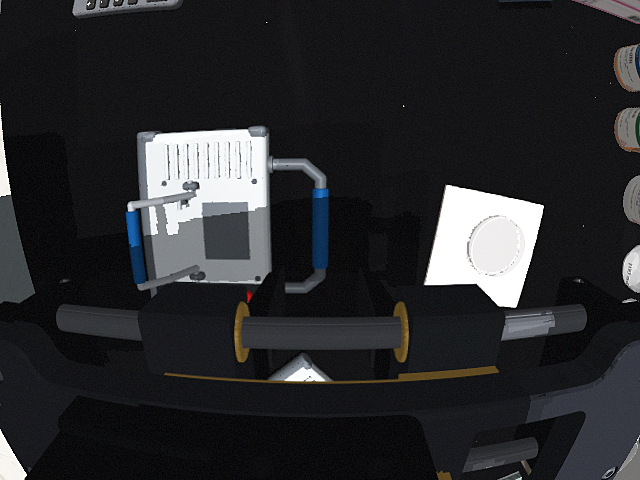

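View pics/sc4.png

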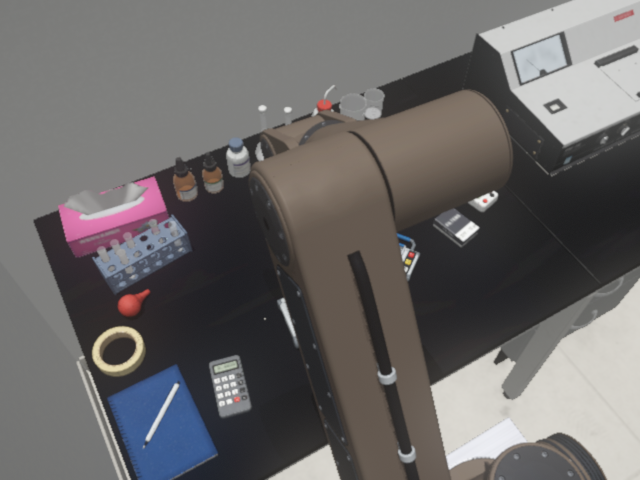

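The stand matches fully open in the side view (bar at (245.7,223.9), expected (245.6,225.2)). The sleeve is at x≈320, centred between the fingers. Descending to the handle.

>>> jog_arm:
  deltas: [45,0,2,0.005,-0.01,-0.005,0.38,45,0,0,0,0,0,0.38,30,0,0,0,0,0,0.38,10,0,0,0,0,0,0.38,0,0,0,0,0,0,0.38]

```text
t: 24.35
eef_pos: [632.1, 37.8, 213.5]
tcp_rot: [1.993, 1.565, 0.307]
ft_force: [0.3, -0.5, 0.7]
opening: 0.378
```

```bash
python3 - <<'E'
from h import *
plan(tcpbar(104,12,0,182),Rt(0)); relocate('s29')
E
```

```text
t 24.35 tcp [632.1  37.8 213.5] tool shift [19.5  3.9 -0.2] turn [ 0.002 -0.003 -0.006] F [ 0.3 -0.5  0.7] op 0.378
T0 est [[532.5, 49.3], [532.3, 50.6]]
```

View pics/s29c.png

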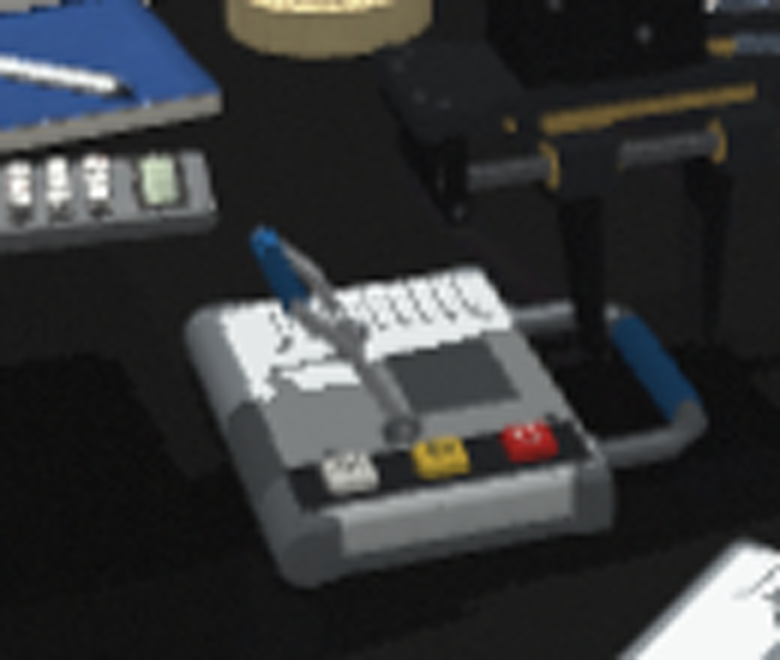

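>>> jog_arm:
  deltas: [10,3.5,0,0,0,-0.005,0.38,8,0,0,0,0,0,0.38,0,0,0,0,0,0,0.38,0,0,0,0,0,0,0,0,0,0,0,0,0,0,0,0,0,0,0,0,0,0,0,0,0,0,0,0]

```text
t: 25.28
eef_pos: [636.4, 37.5, 197.8]
tcp_rot: [2.08, 1.565, 0.395]
ft_force: [0.1, 0.3, -2.3]
opening: 0.136
```

```bash
python3 - <<'E'
from h import *
plan(tcpbar(104,12,0,182),Rt(0)); relocate('s30')
E
```

```text
t 25.27 tcp [636.4  37.5 197.8] tool shift [ 3.8 -0.3 -0.1] turn [ 0.002 -0.003 -0.005] F [ 0.1  0.3 -2.3] op 0.136
T0 est [[532.9, 49.6], [532.8, 50.3]]
```

View pics/s30c.png

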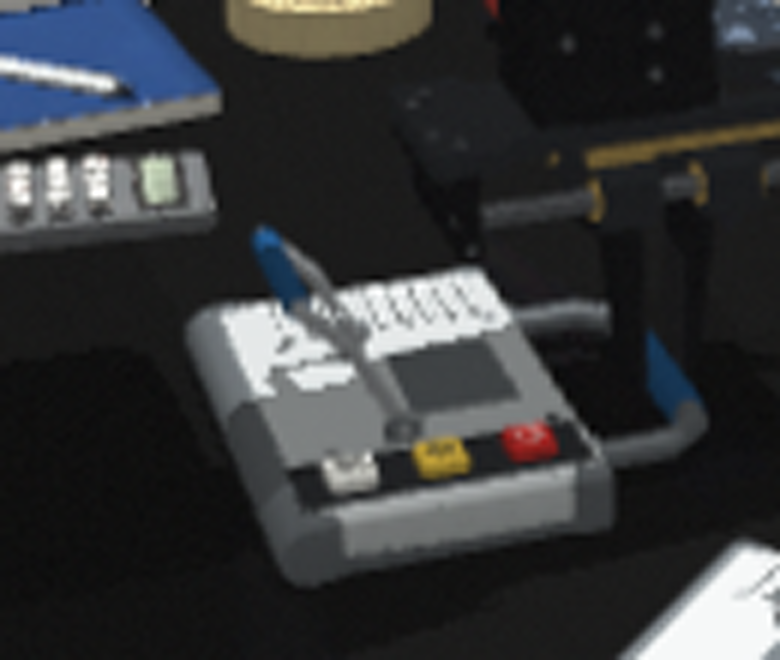

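The grip is only about 4 mm from the fingertips, so I'll re-grip deeper.

>>> jog_arm:
  deltas: [0,0,0,0,0,0,0.25,2,0,0,0,0,0,0.25,4,0,0,0,0,0,0.25,0,0,0,0,0,0,0.1,0,0,0,0,0,0,0,0,0,0,0,0,0,0]

```text
t: 26.08
eef_pos: [636.5, 37.5, 191.4]
tcp_rot: [2.078, 1.565, 0.393]
ft_force: [-0.2, -0.9, -0.4]
opening: 0.141
```

```bash
python3 - <<'E'
from h import *
p,R,s=pose(); print(p.round(1),s['opening'],s['ft_force'].round(1),s['joints'].round(2))
# rolling arc: handle rel bottom axis = 152*(cos a, sin a); axis moves by -12*a (roll)
for n in (16,):
    a=np.linspace(0,np.pi/2,n+1); x=152*np.cos(a)-12*a; z=152*np.sin(a); D=np.diff(np.stack([x,z],1),axis=0)
    print([(round(-dz,1),round(dx,1)) for dx,dz in D]); print(np.stack([x-152,z],1).round(1).tolist())
E
```

```text
[636.5  37.5 191.4] 0.14078247030494326 [-0.2 -0.9 -0.4] [-0.04  0.77  1.69  0.    0.68  0.07]
[(np.float64(-14.9), np.float64(-1.9)), (np.float64(-14.8), np.float64(-3.4)), (np.float64(-14.5), np.float64(-4.8)), (np.float64(-14.0), np.float64(-6.2)), (np.float64(-13.5), np.float64(-7.6)), (np.float64(-12.8), np.float64(-8.8)), (np.float64(-12.0), np.float64(-10.1)), (np.float64(-11.1), np.float64(-11.2)), (np.float64(-10.0), np.float64(-12.2)), (np.float64(-8.9), np.float64(-13.2)), (np.float64(-7.7), np.float64(-14.0)), (np.float64(-6.4), np.float64(-14.7)), (np.float64(-5.0), np.float64(-15.2)), (np.float64(-3.6), np.float64(-15.6)), (np.float64(-2.2), np.float64(-15.9)), (np.float64(-0.7), np.float64(-16.1))]
[[0.0, 0.0], [-1.9, 14.9], [-5.3, 29.7], [-10.1, 44.1], [-16.3, 58.2], [-23.8, 71.7], [-32.7, 84.4], [-42.7, 96.4], [-53.9, 107.5], [-66.2, 117.5], [-79.3, 126.4], [-93.3, 134.1], [-108.0, 140.4], [-123.2, 145.5], [-138.8, 149.1], [-154.8, 151.3], [-170.8, 152.0]]
```

Gripped deeper. I'll start the swing and check after four rows.

>>> jog_arm:
  deltas: [-15,-2,0,0,0,0,0,-14.8,-3.4,0,0,0,0,0,-14.5,-4.8,0,0,0,0,0,-14,-6.2,0,0,0,0,0]

```text
t: 26.58
eef_pos: [619.0, 39.4, 253.0]
tcp_rot: [2.074, 1.564, 0.388]
ft_force: [0.5, 1.0, -5.1]
opening: 0.14
```

```bash
cat >> h.py <<'E'
def hand():
    p,R,s=pose(); d=p-np.array([636.5,37.5,191.4]); c,sn=np.cos(YAW),np.sin(YAW)
    print('t',round(s['t'],2),'dx',(c*d[0]+sn*d[1]).round(1),'dy',(-sn*d[0]+c*d[1]).round(1),'dz',d[2].round(1),'F',s['ft_force'].round(1),'M',s['moment'].round(2),'op',round(s['opening'],3),'j',s['joints'].round(2))
def sidepic(n,box=(180,130,340,290)):
    s=snap('side',n); x0,y0,x1,y1=box; im=s['image'][y0:y1,x0:x1,::-1]; k=min(800//(x1-x0),600//(y1-y0)); cv2.imwrite(f'pics/{n}c.png',cv2.resize(im,None,fx=k,fy=k,interpolation=cv2.INTER_CUBIC)); return s
E
python3 - <<'E'
from h import *
hand(); sidepic('s31')
E
```

```text
t 26.57 dx -17.6 dy -0.1 dz 61.6 F [ 0.5  1.  -5.1] M [ 0.07 -0.42 -0.03] op 0.14 j [-0.04  0.66  1.71  0.    0.77  0.07]
```

View pics/s31c.png

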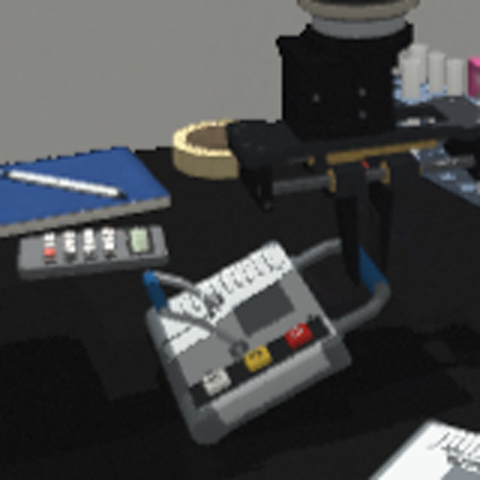

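The lamp is rotating about its bottom edge. Continuing.

>>> jog_arm:
  deltas: [-13,-7.6,0,0,0,0,0,-12.3,-8.8,0,0,0,0,0,-11.5,-10,0,0,0,0,0,-10.6,-11.2,0,0,0,0,0]

```text
t: 27.12
eef_pos: [578.9, 44.0, 305.8]
tcp_rot: [1.898, 1.56, 0.212]
ft_force: [2.5, 0.6, -1.8]
opening: 0.142
```

```bash
python3 - <<'E'
from h import *
hand(); sidepic('s32')
E
```

```text
t 27.12 dx -58.0 dy -0.3 dz 114.4 F [ 2.5  0.6 -1.8] M [ 0.04 -0.99 -0.04] op 0.142 j [-0.04  0.54  1.77  0.    0.81  0.07]
```

View pics/s32c.png

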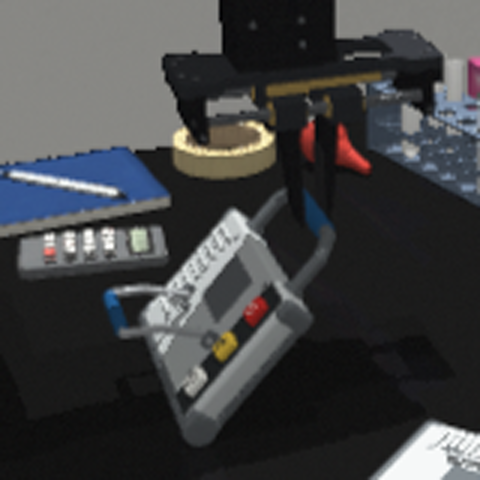

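```bash
python3 - <<'E'
from h import *
a=np.linspace(np.radians(48.8),np.radians(90),8); x=152*np.cos(a)-12*a; z=152*np.sin(a); D=np.diff(np.stack([x,z],1),axis=0)
print([(round(-dz,1),round(dx,1)) for dx,dz in D])
E
```

```text
[(np.float64(-9.7), np.float64(-13.5)), (np.float64(-8.4), np.float64(-14.4)), (np.float64(-7.0), np.float64(-15.2)), (np.float64(-5.5), np.float64(-15.8)), (np.float64(-4.0), np.float64(-16.3)), (np.float64(-2.4), np.float64(-16.7)), (np.float64(-0.8), np.float64(-16.8))]
```

>>> jog_arm:
  deltas: [-9,-13.5,0,0,0,0,0,-8,-14.5,0,0,0,0,0,-6.8,-15.2,0,0,0,0,0,-5.3,-15.8,0,0,0,0,0]

```text
t: 27.68
eef_pos: [519.3, 50.8, 340.2]
tcp_rot: [1.751, 1.543, 0.065]
ft_force: [4.2, 2.0, 1.4]
opening: 0.137
```

```bash
python3 - <<'E'
from h import *
hand(); sidepic('s33')
E
```

```text
t 27.68 dx -117.9 dy -0.4 dz 148.8 F [4.2 2.  1.4] M [ 0.33 -1.12 -0.03] op 0.137 j [-0.03  0.42  1.89  0.    0.8   0.08]
```

View pics/s33c.png

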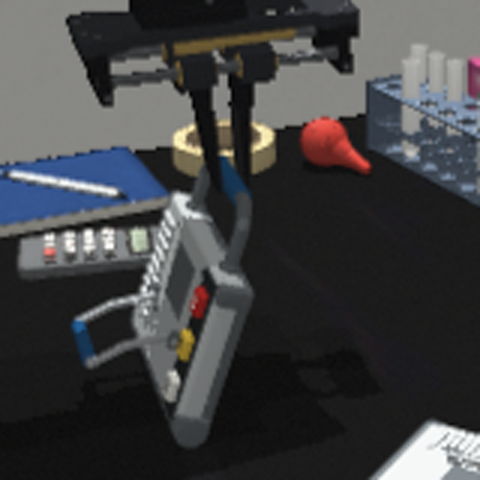

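```bash
cat >> h.py <<'E'
def L3(bx,a,pt,by=0):
    # lamp pose: bottom axis at T0+R*(bx), height 12, rotation a about lamp y (x->z)
    x,y,z=pt[0]+48,pt[1],pt[2]-12
    X=bx+x*np.cos(a)-z*np.sin(a); Z=12+x*np.sin(a)+z*np.cos(a)
    return L2W(X,y+by,Z)
def overlay(name,bx,a,by=0,box=(180,130,340,290)):
    s=dict(np.load(f'pics/{name}.npz')); x0,y0,x1,y1=box; k=min(800//(x1-x0),600//(y1-y0))
    im=cv2.imread(f'pics/{name}c.png')
    P={'red':(36,-62,30.5),'yel':(4,-62,30.5),'whi':(-28,-62,30.5),'h':(104,0,12),'bar':(-36,0,76),'b-':(-60,-88,12),'t-':(60,-88,12)}
    for n,p in P.items():
        u,v=proj(s,L3(bx,a,p,by)); print(n,round(u,1),round(v,1)); cv2.circle(im,(int((u-x0)*k),int((v-y0)*k)),3,(0,255,0),-1)
    cv2.imwrite(f'pics/{name}o.png',im)
    for c in ('red','yel','blue'): print(c,[b[0] for b in blobs(s,c,(195,180,270,265),8)])
E
python3 - <<'E'
from h import *
hand(); overlay('s33',-48-0,np.radians(75))
E
```

```text
t 27.73 dx -119.4 dy -0.3 dz 149.4 F [2.2 0.2 4.3] M [ 0.14 -0.83 -0.01] op 0.141 j [-0.03  0.42  1.89  0.    0.8   0.08]
red 247.3 229.0
yel 244.3 243.3
whi 241.4 257.3
h 255.8 187.1
bar 213.7 245.5
b- 250.1 277.8
t- 261.8 224.2
red [[246.4, 230.0]]
yel [[241.4, 244.5]]
blue [[212.8, 189.6], [256.8, 189.6], [207.1, 242.8]]
```

View pics/s33o.png

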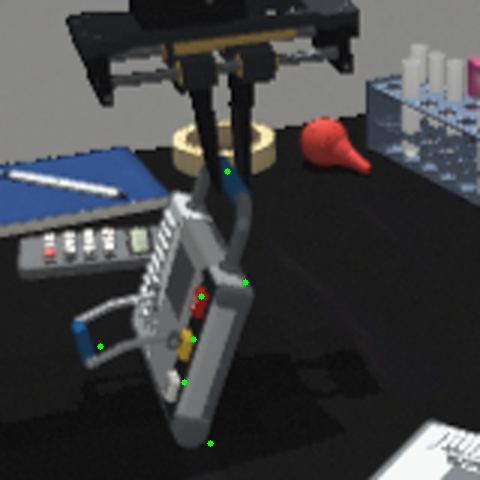

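```bash
cat >> h.py <<'E'
from scipy.optimize import least_squares
def leanfit(s,box=(190,200,290,275),z0=False):
    obs=[]
    r=blobs(s,'red',box,8); y=blobs(s,'yel',box,8); b=[q for q in blobs(s,'blue',box,15)]
    r=max(r,key=lambda q:q[1][4])[0]; y=max(y,key=lambda q:q[1][4])[0]
    b=min(b,key=lambda q:q[0][0])[0]
    # red/yel blob: shift to key middle height (~28)
    P=[(36,-62,29),(4,-62,29),(-36,0,76)]; O=np.array([r,y,b])
    def f(v):
        return np.concatenate([np.array(proj(s,L3(v[0],v[1],p,v[2])+[0,0,v[3] if z0 else 0]))-o for p,o in zip(P,O)])
    q=least_squares(f,[-60,1.4,0]+([0] if z0 else []))
    print('bx',q.x[0].round(1),'lean',np.degrees(q.x[1]).round(1),'dy',q.x[2].round(1),'dz',q.x[3:].round(1),'res',q.fun.round(1)); return q.x
E
python3 - <<'E'
from h import *
for n in ('s30','s31','s32','s33'):
    s=dict(np.load(f'pics/{n}.npz')); leanfit(s); 
E
```

```text
bx -72.1 lean 10.1 dy 19.6 dz [] res [-15.   -9.2 -16.2  -6.8  31.6  22.9]
bx -74.1 lean 13.6 dy 48.6 dz [] res [-13.1  -4.8 -13.4  -7.1  26.8  17.7]
bx -86.1 lean 13.8 dy 76.8 dz [] res [ -7.6  -1.4 -11.   -8.   18.8  13.5]
bx -109.1 lean 8.6 dy 101.8 dz [] res [-0.2  1.2 -9.1 -9.1  9.4 10.1]
```

```bash
python3 - <<'E'
from h import *
for n in ('s30','s31','s32','s33'):
    s=dict(np.load(f'pics/{n}.npz')); print([ (b[0],b[1][4]) for b in blobs(s,'blue',(190,210,290,275),15)]); leanfit(s,(190,210,290,275))
E
```

```text
[([245.8, 223.8], 60)]
bx -48.9 lean -3.1 dy 3.6 dz [] res [ 0.4 -0.1 -1.  -0.7  0.6  0.9]
[([231.0, 226.2], 57)]
bx -53.9 lean 20.1 dy 1.9 dz [] res [-0.4  0.1 -0.6 -0.5  0.9  0.6]
[([217.7, 232.7], 67)]
bx -59.9 lean 42.2 dy 1.1 dz [] res [-0.1  0.3 -0.5 -0.4  0.7  0.1]
[([207.1, 242.8], 62)]
bx -65.4 lean 65.6 dy -0.6 dz [] res [ 0.1  0.3 -0.4 -0.2  0.4 -0.1]
```

```bash
python3 - <<'E'
from h import *
for n in ('s30','s31','s32','s33'):
    s=dict(np.load(f'pics/{n}.npz')); leanfit(s,(190,210,290,275),True)
s=dict(np.load('pics/s33.npz')); print('bottom tangent exp v', [proj(s,L3(-65.4,np.radians(67),(-48,-88,12))) for _ in (1,)])
d=snap('wrist','w14')
E
```

```text
bx -53.8 lean -3.3 dy -17.4 dz [12.] res [ 0.8  0.2 -0.9 -0.4  0.1  0.3]
bx -59.7 lean 20.1 dy -26.3 dz [15.3] res [ 0.3  0.1 -0.3 -0.3  0.   0.1]
bx -63.0 lean 42.6 dy -18.9 dz [10.5] res [ 0.3  0.1 -0.3 -0.2  0.   0.2]
bx -67.0 lean 66.1 dy -16.1 dz [8.2] res [ 0.2  0.  -0.2 -0.2  0.   0.1]
bottom tangent exp v [(np.float64(242.67335700228), np.float64(274.2518166347342))]
```

View pics/w14.png

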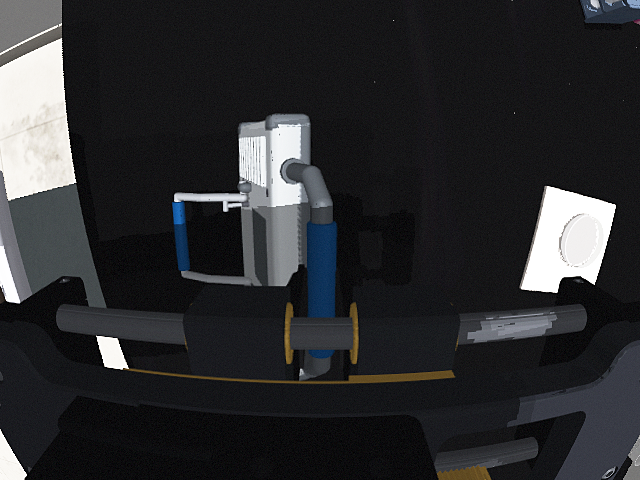

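The wrist view shows the handle is nearly above the bottom edge. The sleeve has crept towards the fingertips, so I'll keep the tool lower for the rest of the arc so that it creeps back.

>>> jog_arm:
  deltas: [0,-9,0,0,0,0,0,0,-9,0,0,0,-0.005,0,0,-9,0,0,0,-0.005,0]

```text
t: 28.15
eef_pos: [494.1, 53.8, 345.8]
tcp_rot: [1.732, 1.534, 0.046]
ft_force: [4.3, -0.0, 14.7]
opening: 0.138
```

```bash
python3 - <<'E'
from h import *
hand(); s=sidepic('s34'); leanfit(s,(190,210,290,275)); plan([0,0,0],Rt(0))
E
```

```text
t 28.15 dx -143.3 dy -0.4 dz 154.4 F [ 4.3 -0.  14.7] M [-0.22 -1.38 -0.02] op 0.138 j [-0.02  0.38  1.94  0.    0.78  0.09]
bx -66.8 lean 74.5 dy -0.6 dz [] res [ 0.3  0.1 -0.5 -0.1  0.2  0. ]
t 28.2 tcp [493.2  53.9 345.9] tool shift [ 327.6 -496.   111.9] turn [ 0.003 -0.006 -0.036] F [ 2.6 -0.1 15.1] op 0.138
```

View pics/s34c.png

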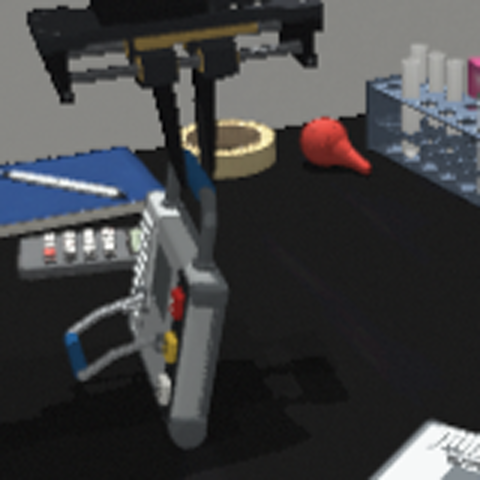

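>>> jog_arm:
  deltas: [1,-9,0,0,0,-0.015,0,1,-9,0,0,0,-0.015,0,1,-8,0,0,0,-0.01,0]

```text
t: 28.58
eef_pos: [468.9, 56.6, 348.1]
tcp_rot: [2.086, 1.557, 0.401]
ft_force: [2.3, 0.8, 5.2]
opening: 0.141
```

```bash
python3 - <<'E'
from h import *
hand(); s=sidepic('s35'); leanfit(s,(180,210,290,275)); plan([0,0,0],Rt(0)); snap('wrist','w15'); snap('scene','sc5')
E
```

```text
t 28.57 dx -168.7 dy -0.6 dz 156.7 F [2.3 0.8 5.2] M [ 0.02 -0.76 -0.04] op 0.141 j [-0.02  0.35  1.99  0.01  0.79  0.09]
bx -68.8 lean 85.3 dy -1.0 dz [] res [ 0.4 -0.3 -0.5  0.   0.1  0.2]
t 28.62 tcp [468.1  56.8 348. ] tool shift [ 342.3 -462.2  111.9] turn [ 0.003 -0.007 -0.011] F [-0.2 -0.2 13.2] op 0.137
```

View pics/s35c.png

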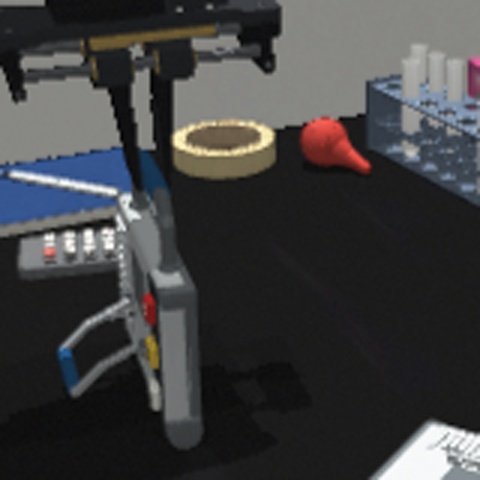

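View pics/w15.png

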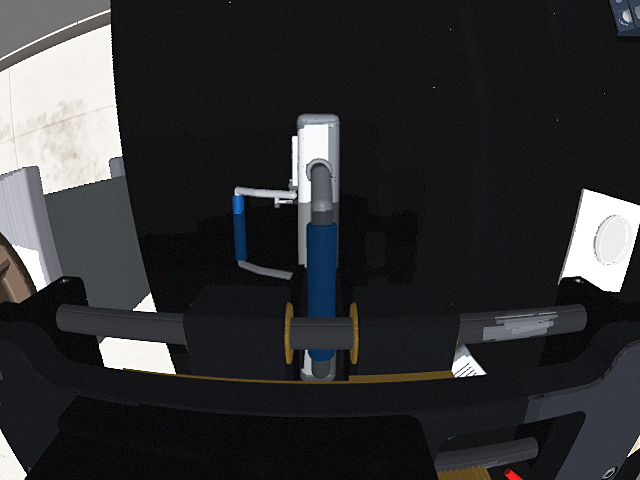

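View pics/sc5.png

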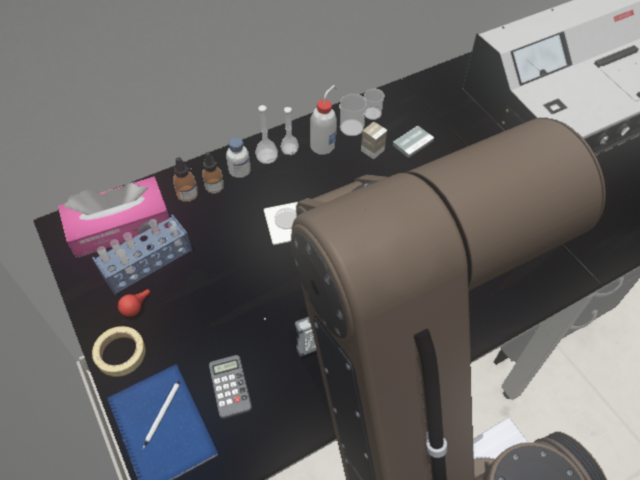

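```bash
python3 - <<'E'
from h import *
s=dict(np.load('pics/s35.npz'))
for a in (84,87,90,93):
    pts=[proj(s,L3(-68.3,np.radians(a),p)) for p in [(-40,-88,0),(40,-88,0),(-40,-88,24),(40,-88,24)]]
    print(a,[(round(u,2),round(v,1)) for u,v in pts],'du front',round(pts[1][0]-pts[0][0],2),'back',round(pts[3][0]-pts[2][0],2))
g=cv2.cvtColor(s['image'],cv2.COLOR_RGB2GRAY)
for v in range(226,272,3): print(v,g[v,225:252].tolist())
E
python3 -c "
import cv2;im=cv2.imread('pics/s35.png')[205:285,200:270];cv2.imwrite('pics/s35z.png',cv2.resize(im,None,fx=7,fy=7,interpolation=cv2.INTER_NEAREST))"
```

```text
84 [(np.float64(247.29), np.float64(270.5)), (np.float64(248.62), np.float64(234.7)), (np.float64(235.35), np.float64(271.6)), (np.float64(236.23), np.float64(235.5))] du front 1.33 back 0.88
87 [(np.float64(247.09), np.float64(270.3)), (np.float64(246.26), np.float64(234.6)), (np.float64(235.14), np.float64(271.9)), (np.float64(233.83), np.float64(236.0))] du front -0.82 back -1.31
90 [(np.float64(246.87), np.float64(270.0)), (np.float64(243.88), np.float64(234.7)), (np.float64(234.95), np.float64(272.2)), (np.float64(231.44), np.float64(236.6))] du front -2.98 back -3.51
93 [(np.float64(246.63), np.float64(269.8)), (np.float64(241.48), np.float64(234.8)), (np.float64(234.77), np.float64(272.5)), (np.float64(229.07), np.float64(237.4))] du front -5.15 back -5.7
226 [54, 55, 59, 81, 79, 24, 36, 69, 77, 78, 86, 85, 85, 84, 83, 82, 81, 82, 80, 72, 44, 28, 26, 26, 28, 27, 28]
229 [61, 54, 57, 69, 74, 69, 34, 42, 60, 63, 62, 63, 62, 61, 61, 61, 60, 60, 59, 58, 47, 28, 28, 26, 27, 28, 27]
232 [102, 78, 77, 98, 51, 52, 48, 49, 78, 63, 57, 59, 61, 63, 66, 65, 65, 57, 57, 56, 47, 26, 27, 26,
[... 905 characters left out ...]
 130, 114, 48, 41, 91, 115, 115, 115, 115, 115, 113, 110, 85, 74, 59, 58, 44, 15, 14, 14, 15, 16]
259 [15, 14, 15, 18, 72, 158, 158, 148, 85, 75, 115, 115, 114, 115, 115, 114, 112, 97, 84, 60, 59, 53, 16, 12, 15, 14, 10]
262 [15, 16, 16, 14, 36, 92, 137, 132, 101, 71, 113, 115, 115, 115, 114, 114, 112, 96, 72, 60, 59, 53, 15, 15, 14, 15, 14]
265 [16, 15, 14, 15, 28, 74, 129, 128, 92, 60, 111, 115, 115, 114, 114, 113, 113, 109, 72, 60, 59, 54, 24, 14, 16, 15, 16]
268 [15, 15, 16, 15, 14, 16, 13, 16, 21, 50, 109, 115, 114, 113, 114, 114, 110, 105, 78, 63, 64, 60, 28, 18, 16, 18, 17]
271 [14, 17, 17, 18, 19, 18, 18, 18, 16, 32, 60, 70, 72, 66, 72, 66, 63, 61, 62, 63, 61, 59, 37, 14, 18, 16, 18]
```

View pics/s35z.png

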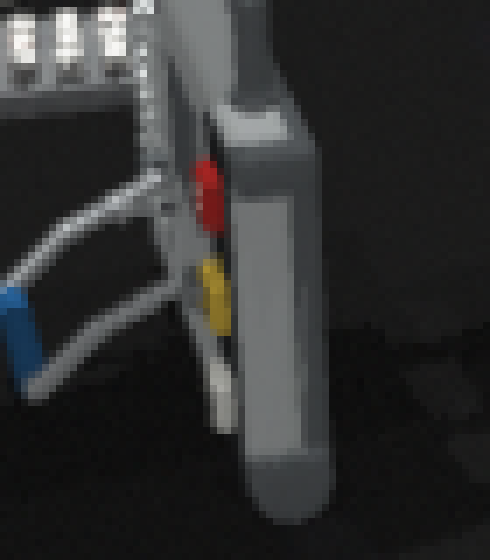

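Three edges of the lamp's side in the side view give 87.5 to 88.4°, and arm kinematics give about 88.4°. So it needs about 2° more (5 mm at the handle).

>>> jog_arm:
  deltas: [0,-5,0,0,0,-0.005,0,0,-1,0,0,0,0,0,0,0,0,0,0,0,0]

```text
t: 29.1
eef_pos: [461.9, 57.5, 348.3]
tcp_rot: [2.431, 1.562, 0.747]
ft_force: [2.4, 0.9, 1.6]
opening: 0.142
```

```bash
cat >> h.py <<'E'
def edges(s,bx,rows=(236,268)):
    g=cv2.cvtColor(s['image'],cv2.COLOR_RGB2GRAY).astype(float); 
    us=[];
    for v in range(rows[0],rows[1]+1):
        r=g[v,222:256]; m=r>95 
        # longest run of plate
        idx=np.flatnonzero((r>106)&(r<122))
        if len(idx)<4: continue
        runs=np.split(idx,np.flatnonzero(np.diff(idx)>1)+1); k=max(runs,key=len); i,j=k[0],k[-1]
        pl=np.median(r[i:j+1]); 
        L=222+i-0.5-(r[i-1]-r[i-2])/(pl-r[i-2]) if r[i-1]>r[i-2] else 222+i-.5
        # outer right: 3 px dark strip then background
        q=r[j+1:]; o=np.flatnonzero(q<40)
        o=o[0]+j+1; bg=r[o+2]; fg=r[o-2]; O=222+o-.5+np.clip((r[o]-bg)/(fg-bg),0,1)-(1-np.clip((r[o-1]-bg)/(fg-bg),0,1))
        us.append((v,L,O))
    us=np.array(us); out=[]
    for c,p in ((1,24),(2,0)):
        sl=np.polyfit(us[:,0],us[:,c],1)[0]
        A=np.arange(80,100.1,1.); S=[]
        for a in A:
            p0=np.array(proj(s,L3(bx,np.radians(a),(-40,-88,p)))); p1=np.array(proj(s,L3(bx,np.radians(a),(40,-88,p)))); S.append((p1[0]-p0[0])/(p1[1]-p0[1]))
        out.append(np.interp(sl,S,A) if S[0]<S[-1] else np.interp(-sl,-np.array(S),A))
    print('edge lean',np.round(out,2),len(us))
E
python3 - <<'E'
from h import *
edges(dict(np.load('pics/s35.npz')),-68.5)
hand(); s=sidepic('s36'); leanfit(s,(180,210,290,275)); edges(s,-68.5); plan([0,0,0],Rt(0))
E
```

```text
edge lean [88.2  88.02] 33
t 29.1 dx -175.7 dy -0.6 dz 156.9 F [2.4 0.9 1.6] M [ 0.08 -0.67 -0.08] op 0.142 j [-0.02  0.34  2.01  0.01  0.79  0.09]
bx -69.2 lean 88.3 dy -1.0 dz [] res [ 0.4 -0.3 -0.3 -0.2 -0.   0.4]
edge lean [91.14 90.73] 33
t 29.15 tcp [462.   57.5 348.3] tool shift [ 344.9 -454.5  112. ] turn [ 0.003 -0.007 -0.006] F [1.3 1.3 3.2] op 0.141
```

View pics/s36c.png

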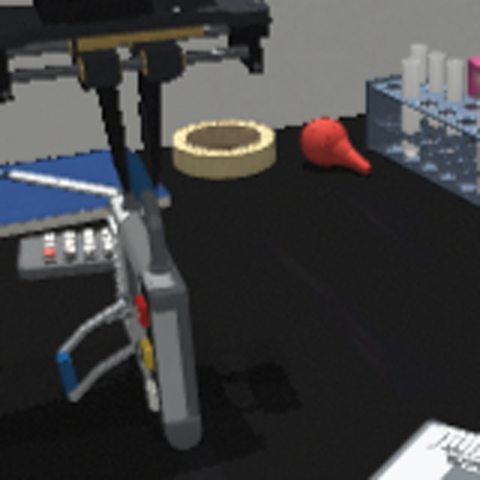

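>>> jog_arm:
  deltas: [0.5,2,0,0,0,-0.004,0,0,0,0,0,0,0,0]

```text
t: 29.4
eef_pos: [464.4, 57.2, 348.4]
tcp_rot: [2.758, 1.563, 1.073]
ft_force: [0.8, 0.0, 1.5]
opening: 0.141
```

```bash
python3 - <<'E'
from h import *
hand(); s=sidepic('s37'); leanfit(s,(180,210,290,275)); edges(s,-69); plan([0,0,0],Rt(0)); d=snap('wrist','w16'); edges(snap('side','s38'),-69); hand()
E
```

```text
t 29.4 dx -173.2 dy -0.6 dz 157.0 F [0.8 0.  1.5] M [ 0.09 -0.57 -0.03] op 0.141 j [-0.02  0.35  2.    0.01  0.79  0.09]
bx -69.2 lean 87.5 dy -0.8 dz [] res [ 0.4  0.  -0.4 -0.3  0.   0.3]
edge lean [90.4  90.23] 33
t 29.45 tcp [464.3  57.2 348.3] tool shift [ 346.3 -455.8  112. ] turn [ 0.003 -0.007 -0.003] F [1.1 0.5 5.2] op 0.139
edge lean [90.43 90.33] 33
t 29.55 dx -173.4 dy -0.5 dz 156.9 F [2.  1.6 4.6] M [ 0.06 -0.55 -0.01] op 0.137 j [-0.02  0.35  2.    0.01  0.79  0.09]
```

View pics/w16.png

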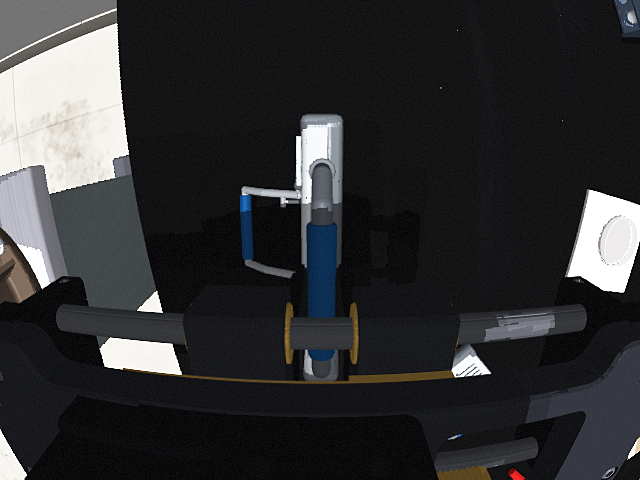

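View pics/s37.png

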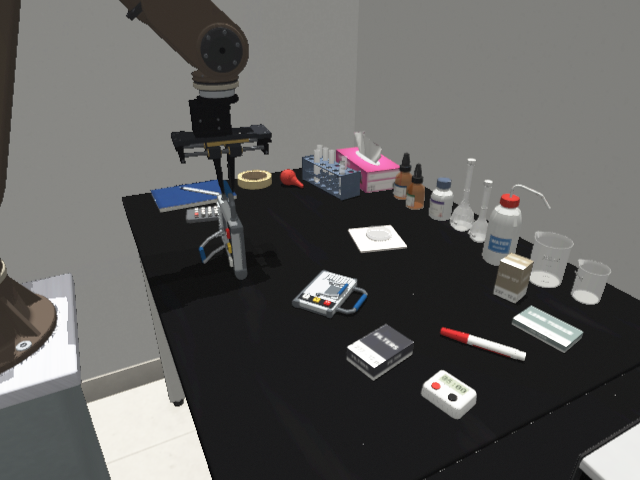

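Upright at about 90.3°. Before handing in, I'll check bench contact and that the bystander objects haven't moved.

```bash
python3 - <<'E'
from h import *
s0=dict(np.load('pics/side0.npz'));s=dict(np.load('pics/s38.npz'))
for n,(x0,y0,x1,y1) in dict(tile=(345,222,410,254),carton=(345,322,415,378),calc=(184,203,215,223)).items():
    a=s0['image'][y0:y1,x0:x1].astype(np.float32).mean(2);b=s['image'][y0:y1,x0:x1].astype(np.float32).mean(2); print(n,'shift px',np.round(cv2.phaseCorrelate(a,b)[0],2),'absdiff',np.abs(a-b).mean().round(1))
g=s['image'].mean(2); print('bottom proj',proj(s,L3(-69.2,np.pi/2,(-60,-85,12)))); u=int(round(proj(s,L3(-69.2,np.pi/2,(-60,-85,12)))[0])); print([(v,int(g[v,u])) for v in range(268,286)])
print('stand',blobs(s,'blue',(180,225,225,275),15),proj(s,L3(-69.2,np.radians(90.3),(-36,0,76))))
E
```

```text
tile shift px [ 0.01 -0.  ] absdiff 0.7
carton shift px [-0.01  0.01] absdiff 0.7
calc shift px [ 0.02 -0.01] absdiff 0.8
bottom proj (np.float64(240.95789920260927), np.float64(278.877495072824))
[(268, 108), (269, 99), (270, 77), (271, 63), (272, 62), (273, 60), (274, 60), (275, 60), (276, 59), (277, 58), (278, 58), (279, 50), (280, 19), (281, 20), (282, 19), (283, 17), (284, 18), (285, 19)]
stand [([201.9, 253.0], [199, 247, 7, 15, 62])] (np.float64(201.74209004709132), np.float64(254.46239881539353))
```

All checks agree: the bottom edge is on the bench (seen at row 279, expected 278.9), the stand is fully open, and the bystanders haven't moved. Handing in.

```bash
python3 -c "
from h import *
print(env.job_done()); print(env.state()['t'])"
```

```text
the job is handed in; nothing more can be done
None
the job is handed in; nothing more can be done
```

The light is upright on its bottom edge, held by the handle and facing the dish with the kickstand fully open. I handed it in at about 30 s of the 69 s allowed.

- **Keys:** I pressed red, then yellow, then white, one at a time while the light lay flat. Each went to its bottom stop, with the fingertip at about 27 mm and 17, 25 and 34 N.
- **Kickstand:** My first grip locked the bar, so the light tipped about 20° and I set it back down flat. The second try slipped off just short of over-centre. The third took it over centre with the light flat, and it snapped open. These tries slid the light about 25 mm towards the robot.
- **Upright:** Edges in the side view give about 90.3° at the end. A separate fit to the keys and stand bar gave 87.5°, but that fit also read about 3° low when the light was known to be flat. The arm's own position agreed with the edges to about 1°.
- **Other last checks:** The bottom edge is on the bench, and the stand bar is within 1.5 px of fully open. The tile with the dish, the carton and the calculator shifted by 0.02 px or less.
- **Less than ideal:** The light faces about 4° to the side of the dish's centre, slightly closer than the 6° it started with. The handle sleeve sits about 6 mm from the fingertips, because it crept during the swing.

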